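# Lock up the seasoning canisters for the night

## Robot

A 7-joint arm with a two-finger parallel gripper is mounted at the origin on the work surface. World frame = base frame: x ahead of the robot, y to its left, z up, the work surface at z = 0. Lengths are in m, angles in rad, forces in N, time in s.
With the tool pointing down it reaches from about 0.425 to 0.875 m from the base axis. Payload 4.7 kg.
Tool frame: the origin (TCP) lies on the centre line of the jaws, within the pads' length; the fingertips stand 14 mm ahead of it and the grasp point (between the pads) lies 5 mm behind it; z points along the fingers, y is the direction in which the jaws open and shut (so a half turn about z gives the same grasp; the last joint's range is limited). The gripper opens to 87 mm and grips with 3 to 60 N. Pads are 19 mm wide; open, the fingers measure 117 mm over their backs; the gripper's body (75 mm by 190 mm) begins 51 mm behind the grasp point.
Start: joints at [-1.294, 0.321, -0.07, 1.45, 0.023, 1.371, -0.057], TCP at [0.169, 0.628, 0.237] pointing down, gripper open.
Joint ranges: [-2.86, 2.86], [-0.3, 2.09], [-1.38, 1.24], [0.06, 2.45], [-1.56, 4.7], [0.09, 2.05], [-2.69, 2.69]. Speed limits (rad/s): [2.57, 2.57, 3.14, 3.14, 3.14, 3.14, 3.14].

## Interface

Orientations are given as a rotation vector (axis times angle).
In Python, from bench import ctrl gives the robot as it stands. The module is installed in compiled form; this text tells all that it offers.
- The arm moves only by the tool step_arm, never from a script. Its argument "plan" is a list of rows, each a list of 3 entries, a list of its own where there are three numbers: the turn, a rotation vector about the tool's x, y, z in rad, then the shift along the tool's x, y, z in m, then the closure in counts, from 0 (fully open) to 255 (shut). In form: [[[rx, ry, rz], [x, y, z], hand], ...]. A call has exactly 10 rows; each row is the pose to reach, as a shift and turn from the pose commanded when the call began, along the tool's axes at that moment; what a row does not reach only later rows make up. A row lasts 1/8 s, in which the tool goes at most 62.5 mm and 10.7 degrees, less where a joint would pass 70% of its speed; a pose out of reach is approached as far as the arm can. A call with a gripper value outside its range is refused whole. The fingers move at their own pace and stop on an object; "squeeze" is the grip in N (left out, the last holds). Time passes only in rows, so rows that repeat a pose let the fingers close, or fill a call up. It gives the time, the measured TCP pose, the force and the opening at its end, in the units of the state.
- ctrl.get_state(): the state, without advancing time (a new reading comes with each control period).
- ctrl.get_image(name): name is "side" or "top" or "wrist"; returns the picture (420x560x3 uint8, red, green, blue); there is no depth.
- ctrl.calibration(name): a dict with "fov_y" (degrees; the focal length in pixels is half the picture's height over the tangent of half this angle, whatever the lens; pixels are square), "cx", "cy" (the principal point, pixels), "k1" (the pictures are not rectified: a ray, as slopes to the right and down, at radius r is drawn at 1 + k1 r^2 times it, then the intrinsics apply), "rvec" (rotation vector, rad) and "tvec" (3), from world to camera coordinates, as OpenCV has them. Camera axes: x right, y down, z forward; pixel columns grow to the right and rows downward; lengths in m; the calibration is good to about 2 mm. A picture is of the moment at which its call begins: read the wrist's pose just before it. calibration takes no time and is no camera call; for the wrist camera it gives the pose at the moment of the call.
- ctrl.close_job(): hands the job in, once; it reports no verdict.
Trained networks look in the newest picture that a camera, given by its name, has taken for a name from the list of things; names that differ only in an ending like _2 or _b are one class to them, and where a whole thing is asked for, a point or a joint stands for the part that bears it (a point fixed in the world has none). Each returns a list of dicts, best first, with "score" (0 to 1); they miss things now and then, are a little off and sometimes report something else, mostly with a low value. They report only what shows in the picture. A call takes as long as a camera call.
- ctrl.cut_out(camera, label): "pixels" (420x560 bool, what is visible of it) and "rect" ([left, top, width, height] in pixels, round what is visible of it).
The state is a dict: "time": time; "joint_positions": joint angles; "qd": joint speeds; "joint_torque": joint torques, N m; "position": TCP position; "tool_rot": TCP orientation; "ft_force": force on the tool from outside, world axes, zero at the start; "torque": the same for the moment, N m; "grip_width": opening from 0.0 (shut) to 1.0 (fully open).
Only numpy, scipy, OpenCV 4.12 (cv2) and the standard library are available. Lean on these libraries where they do the work, as an engineer would, in place of code of your own. Each camera call takes 0.05 s, during which the arm holds its last target.

## Task

Lock the seasoning canisters up for the night: stand every canister whose eye slides over the yellow gauge's pin upright in the red-ended rack, eyes in line, and stand every canister whose eye is too small upright in the blue tray. Then push the lock rod in through one red cheek, through all the eyes and out of the other cheek, until its red grip is up against the cheek. Leave the squeeze bottle, the brush and the scraper where they are.

Things in the scene. Friction and masses are not known exactly. Their poses are not given: they have to be found in the camera images.
- tin_a: Canister A (may be absent): 50 (x) x 46 (y) x 75 mm high; on its flat lid an upright orange lug 30 (x) x 12 (y) x 42 high (top at 117), pierced along y by a round eye centred 99 mm above the underside: 20 mm wide (passes pin and rod) or 8 mm (does not). Pinch the lug's 30 mm width, so the eye stays free. 0.25 kg, mostly in its foot. Origin: centre of underside, z up; 180 deg symmetric.
- tin_b: Canister B (may be absent): 50 (x) x 46 (y) x 75 mm high; on its flat lid an upright orange lug 30 (x) x 12 (y) x 42 high (top at 117), pierced along y by a round eye centred 99 mm above the underside: 20 mm wide (passes pin and rod) or 8 mm (does not). Pinch the lug's 30 mm width, so the eye stays free. 0.25 kg, mostly in its foot. Origin: centre of underside, z up; 180 deg symmetric.
- tin_c: Canister C (may be absent): 50 (x) x 46 (y) x 75 mm high; on its flat lid an upright orange lug 30 (x) x 12 (y) x 42 high (top at 117), pierced along y by a round eye centred 99 mm above the underside: 20 mm wide (passes pin and rod) or 8 mm (does not). Pinch the lug's 30 mm width, so the eye stays free. 0.25 kg, mostly in its foot. Origin: centre of underside, z up; 180 deg symmetric.
- tin_d: Canister D (may be absent): 50 (x) x 46 (y) x 75 mm high; on its flat lid an upright orange lug 30 (x) x 12 (y) x 42 high (top at 117), pierced along y by a round eye centred 99 mm above the underside: 20 mm wide (passes pin and rod) or 8 mm (does not). Pinch the lug's 30 mm width, so the eye stays free. 0.25 kg, mostly in its foot. Origin: centre of underside, z up; 180 deg symmetric.
- tin_e: Canister E (may be absent): 50 (x) x 46 (y) x 75 mm high; on its flat lid an upright orange lug 30 (x) x 12 (y) x 42 high (top at 117), pierced along y by a round eye centred 99 mm above the underside: 20 mm wide (passes pin and rod) or 8 mm (does not). Pinch the lug's 30 mm width, so the eye stays free. 0.25 kg, mostly in its foot. Origin: centre of underside, z up; 180 deg symmetric.
- rod: Lock rod: red grip 22 x 22 x 60 mm; from its front face (y = +30 mm) an aluminium shaft, 12 mm in diameter, 236 mm long, points along the rod's +y, its last 14 mm tapered to 4 mm. 0.15 kg, mostly in the grip, so it lies level on the grip, axis 11 mm above the table. Origin: on the axis, in the middle of the grip.
- rod_tip (a point): Tip of the lock rod's shaft, on the axis, 266 mm from the rod's origin.
- rack: Lock rack, fixed: channel along its y, floor 8 mm thick; side rails with inner faces at x = +-27 mm, 38 mm high, then flared out to x = +-39, 47 mm high. Red end cheeks 66 wide, 138 mm high, from y = +-95 to +-103 mm, each with an 18 mm hole at x = 0, z = 107 mm, level with the eyes of canisters standing on the floor with y along the rack's y. Holds up to 3. Origin: centre of underside.
- gauge: Go gauge, fixed: yellow post (14 x 30 mm, 150 mm high) on a base plate 8 mm thick, with a level steel pin 12 mm in diameter that sticks out 55 mm from the post along the gauge's -x, its axis 130 mm above the underside. Origin: at the foot of the post, directly below the root of the pin.
- gauge_tip (a point): Free end of the gauge pin, on its axis. A lug with the large eye slides on at least 25 mm; one with the small eye stops at the end.
- tray: Blue open tray, fixed, 172 (its x) x 112 (y) x 30 mm high outside, walls and floor 5 mm: room for two canisters side by side along x. Origin: centre of the underside, z up.
- squeeze: Bystander: empty clear squeeze bottle standing, 52 mm in diameter, 150 mm high. Origin: centre of the underside.
- brush: Bystander: black silicone brush lying flat. Origin: underside.
- scraper: Bystander: steel bench scraper with a black handle lying flat, about 95 x 150 mm, 20 mm high. Origin: underside.

How it is judged:
By the outcome, as a careful person would: the job done as asked, in the order asked, and still so for the second after the job is handed in, with the robot touching nothing.
Of tin_b, tin_d, tin_e only 2 to 3 are there at a start; the rules pass over those that are not, and their reading is None.
Of tin_a, tin_c only 1 to 2 are there at a start; the rules pass over those that are not, and their reading is None.
At some moment in a run one of tin_a, tin_b, tin_c, tin_d, tin_e may be knocked a few centimetres aside while the robot is not near it.
It also fails if it takes over 210 s, if anything falls off the work surface, if the arm or the gripper's body presses on something with over 40 N, if the wrist force passes 120 N, or if a joint passes its speed limit or range.

## Working session

There is one attempt and no reset: what is moved stays moved. The work goes in short steps, Python scripts to look and compute and a tool call to move; the robot and the scene stay as the last step left them, time stands still between calls to the robot, and variables do not carry over. Pictures are saved under pics/ and viewed, and the job is handed in when it is done.

Besides the shell and the picture viewer there is one more tool, called after "Emit:" by a JSON object that holds its "fn" and its "kwargs", one argument or row to a line. step_arm: Moves the arm, as the interface text tells. Its arguments: {"type":"object","properties":{"plan":{"type":"array"},"squeeze":{"type":"number"}},"required":["plan"]}

```bash
mkdir -p pics; ls
python3 - <<'E'
from bench import ctrl
import cv2
print(ctrl.get_state())
for n in ["side","top","wrist"]:
    im=ctrl.get_image(n); cv2.imwrite(f"pics/{n}0.png",im[:,:,::-1]); print(n,ctrl.calibration(n))
E
```

```text
pics
{'time': 0.0, 'joint_positions': array([-1.29386407,  0.32182015, -0.07007373,  1.45163508,  0.02260673,
        1.37079693, -0.05687519]), 'qd': array([ 0.00080323,  0.00083388, -0.00089929,  0.00029273,  0.00038627,
        0.00088642, -0.00021343]), 'joint_torque': array([ 9.98440737e-04, -4.91306984e+01, -4.03451370e-01, -3.12521625e+01,
       -6.40251744e-02,  4.38611617e-02,  1.82257322e-04]), 'position': array([0.16880386, 0.62717081, 0.23548329]), 'tool_rot': array([-4.11579483e-01, -3.11437349e+00,  2.93339033e-03]), 'ft_force': array([ 0.47863995,  0.83958372, -0.05360962]), 'torque': array([-0.01989112, -0.01197096,  0.03289179]), 'grip_width': 1.0013136874679414}
side {'fov_y': 56.624482775801795, 'cx': 280.8018675531302, 'cy': 216.20411504971398, 'k1': -0.04909171128034927, 'rvec': array([ 2.02757564, -0.33736006,  0.21796985]), 'tvec': array([-0.53834144,  0.19401368,  0.73983193])}
top {'fov_y': 44.147575072576906, 'cx': 284.0069403925088, 'cy': 209.0072070280429, 'k1': -0.10539815257031289, 'rvec': array([ 2.18141054, -2.18355934,  0.05757066]), 'tvec': array([0.04353698, 0.56388591, 1.41246568])}
wrist {'fov_y': 64.56490136074409, 'cx': 280.9554161026925, 'cy': 211.05603415666525, 'k1': 0.005035541069090391, 'rvec': array([-2.30877596, -1.76921342, -0.24688536]), 'tvec': array([-0.64754849, -0.03322382,  0.39085032])}
```

View pics/top0.png

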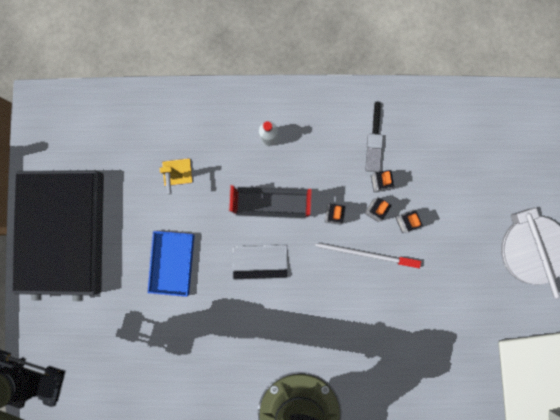

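View pics/side0.png

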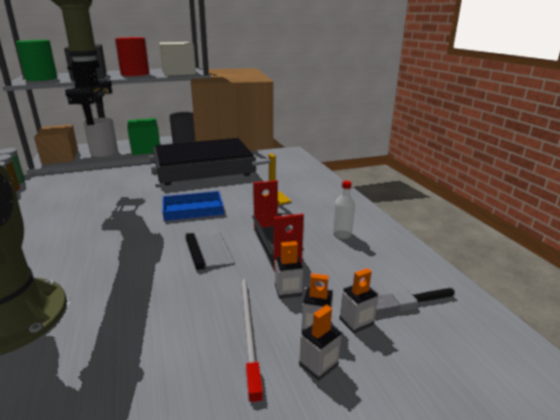

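View pics/wrist0.png

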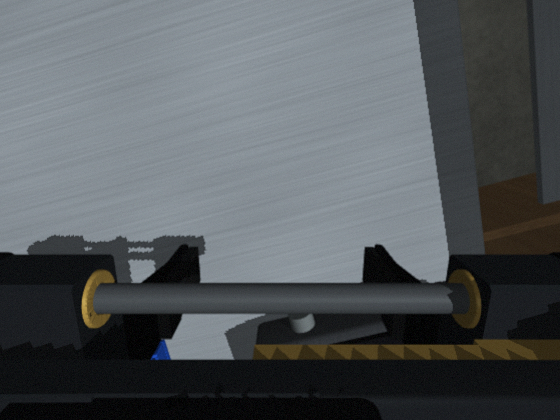

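```bash
cat > h.py <<'E'
from bench import ctrl
import numpy as np, cv2
from scipy.spatial.transform import Rotation as R
def cam(n):
    c=ctrl.calibration(n); c['f']=210/np.tan(np.radians(c['fov_y'])/2); c['R']=R.from_rotvec(c['rvec']).as_matrix(); return c
def proj(c,P):
    P=np.atleast_2d(P); q=P@c['R'].T+c['tvec']; s=q[:,:2]/q[:,2:]; r2=(s**2).sum(1,keepdims=True)
    return s*(1+c['k1']*r2)*c['f']+[c['cx'],c['cy']]
def unproj(c,uv,z):
    d=(np.atleast_2d(np.float64(uv))-[c['cx'],c['cy']])/c['f']; s=d.copy()
    for _ in range(20): s=d/(1+c['k1']*(s**2).sum(1,keepdims=True))
    v=np.c_[s,np.ones(len(s))]@c['R']; o=-c['R'].T@c['tvec']
    return o+v*((z-o[2])/v[:,2])[:,None]
def shot(n,f=None):
    im=ctrl.get_image(n)
    if f: cv2.imwrite(f"pics/{f}.png",im[:,:,::-1])
    return im
def orange(im):
    h=cv2.cvtColor(im,cv2.COLOR_RGB2HSV)
    return ((h[...,0]>=7)&(h[...,0]<=17)&(h[...,1]>190)&(h[...,2]>110)).astype(np.uint8)
def tool():
    s=ctrl.get_state(); return s,np.array(s['position']),R.from_rotvec(s['tool_rot'])
def ang(P):
    return np.degrees(np.arctan2(P[1],P[0]))
E
python3 - <<'E'
from h import *
import cv2
for n in ["top","side"]:
    im=shot(n); c=cam(n)
    for l in ["tin_a","rod","rack","gauge","tray","squeeze","brush","scraper"]:
        for d in ctrl.cut_out(n,l)[:6]:
            m=d['pixels']; ys,xs=np.nonzero(m); print(n,l,round(d['score'],2),d['rect'],m.sum(),xs.mean().round(1),ys.mean().round(1),unproj(c,[xs.mean(),ys.mean()],0.0)[0].round(3))
c=cam('top');im=shot('top');m=orange(im);k,lab,st,ce=cv2.connectedComponentsWithStats(m)
for i in range(1,k):
    if st[i,4]>30:print(st[i],ce[i],unproj(c,ce[i],.117)[0])
cv2.imwrite('pics/t1.png',cv2.resize(im[130:310,130:450,::-1],None,fx=2.5,fy=2.5,interpolation=cv2.INTER_CUBIC))
im=shot('side');cv2.imwrite('pics/s1.png',cv2.resize(im[230:390,230:430,::-1],None,fx=4,fy=3.75,interpolation=cv2.INTER_CUBIC))
E
```

```text
top tin_a 0.85 [395.4, 211.8, 27.3, 19.6] 403 408.1 220.7 [ 0.532 -0.305  0.   ]
top tin_a 0.73 [369.1, 169.0, 25.0, 24.0] 452 381.9 180.8 [ 0.644 -0.232  0.   ]
top tin_a 0.62 [364.8, 199.8, 26.6, 20.9] 373 377.4 209.0 [ 0.565 -0.218  0.   ]
top tin_a 0.52 [324.0, 204.6, 19.5, 16.8] 332 334.3 213.8 [ 0.552 -0.097  0.   ]
top rod 0.89 [318.0, 241.6, 104.4, 25.4] 588 375.6 255.6 [ 0.435 -0.212  0.   ]
top rack 0.98 [231.0, 187.2, 80.9, 32.8] 2362 270.0 202.5 [0.583 0.083 0.   ]
top tray 0.84 [147.5, 232.5, 49.9, 64.9] 2640 170.6 263.2 [0.413 0.361 0.   ]
top squeeze 0.58 [257.3, 124.6, 18.9, 20.7] 398 269.0 133.7 [0.779 0.086 0.   ]
top brush 0.68 [366.3, 103.6, 14.6, 68.6] 763 374.3 142.9 [ 0.752 -0.213  0.   ]
top scraper 0.56 [232.0, 241.4, 51.1, 36.2] 1821 259.8 261.3 [0.419 0.111 0.   ]
side tin_a 0.78 [274.7, 246.0, 25.1, 53.4] 1322 288.1 272.0 [ 0.576 -0.034  0.   ]
side tin_a 0.62 [337.4, 269.0, 38.0, 65.1] 1745 358.6 302.9 [ 0.675 -0.181  0.   ]
side tin_a 0.6 [299.7, 307.5, 46.2, 73.4] 2187 319.8 344.8 [ 0.553 -0.259  0.   ]
side tin_a 0.42 [373.5, 286.8, 81.0, 25.1] 1155 40
[... 309 characters left out ...]
, 29.8] 1549 191.1 205.5 [0.414 0.383 0.   ]
side gauge 0.65 [299.7, 307.3, 44.2, 75.8] 2151 319.7 344.7 [ 0.553 -0.259  0.   ]
side gauge 0.62 [251.6, 151.8, 39.3, 50.5] 387 272.7 175.9 [0.727 0.539 0.   ]
side gauge 0.16 [374.1, 287.6, 81.6, 26.7] 1158 408.3 299.5 [ 0.777 -0.205  0.   ]
side tray 0.86 [163.1, 189.9, 61.6, 28.1] 1457 192.3 205.5 [0.418 0.381 0.   ]
side squeeze 0.75 [332.1, 180.5, 24.6, 63.0] 959 343.6 213.0 [0.833 0.192 0.   ]
side brush 0.66 [372.5, 286.3, 83.4, 29.3] 1124 409.7 299.1 [ 0.781 -0.205  0.   ]
side scraper 0.69 [187.3, 233.6, 47.5, 39.4] 1287 207.9 250.2 [0.419 0.114 0.   ]
side scraper 0.46 [239.5, 281.5, 25.4, 118.2] 1024 250.6 353.2 [ 0.432 -0.239  0.   ]
```

Run:
```python
from h import *
c=cam('top');im=shot('top')
h=cv2.cvtColor(im,cv2.COLOR_RGB2HSV)
for p in [(338,212),(386,179),(382,208),(414,221),(405,262),(170,170)]: print(h[p[1],p[0]],im[p[1],p[0]])
cv2.imwrite('pics/t1.png',cv2.resize(im[130:310,130:450,::-1],None,fx=2.5,fy=2.5,interpolation=cv2.INTER_CUBIC))
im=shot('side');cv2.imwrite('pics/s1.png',cv2.resize(im[230:390,230:430,::-1],None,fx=4,fy=3.75,interpolation=cv2.INTER_CUBIC))
```

```text
[ 12 185 238] [238 137  65]
[ 12 190 233] [233 130  59]
[ 13 182 241] [241 142  69]
[ 12 190 227] [227 124  58]
[  1 195 208] [208  52  49]
[ 22 176 188] [188 152  58]
```

View pics/t1.png

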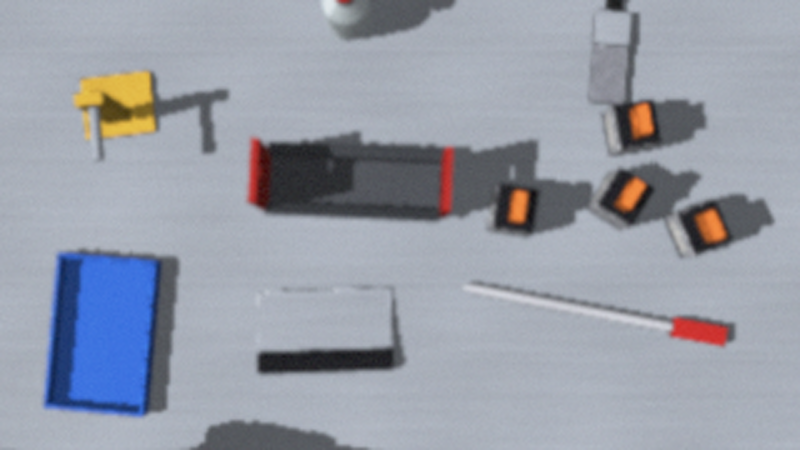

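View pics/s1.png

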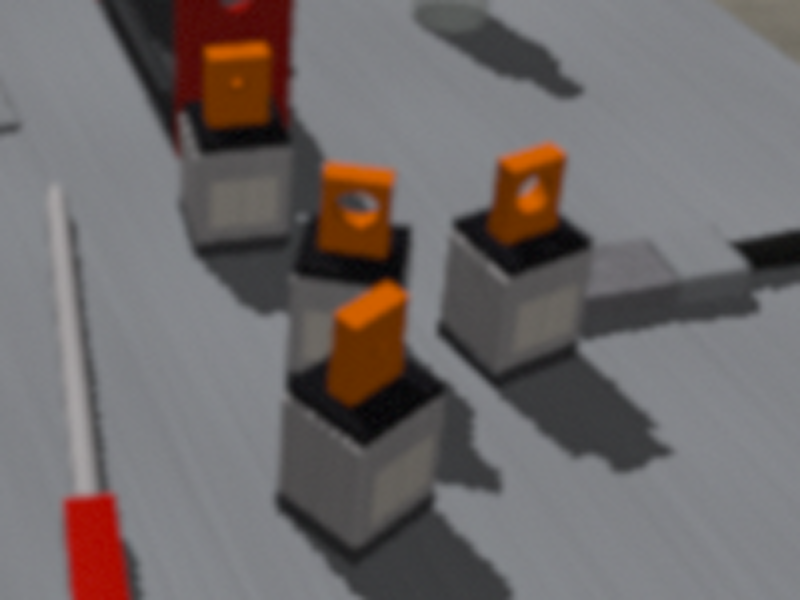

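```bash
cat >> h.py <<'E'
def hsvm(im,kind):
    h=cv2.cvtColor(im,cv2.COLOR_RGB2HSV).astype(int); H,S,V=h[...,0],h[...,1],h[...,2]
    if kind=='orange': m=(H>=6)&(H<=18)&(S>130)&(V>60)
    if kind=='red': m=((H<=4)|(H>=174))&(S>130)&(V>60)
    if kind=='blue': m=(H>=100)&(H<=125)&(S>130)
    return m.astype(np.uint8)
def box(x0,x1,y0,y1,z0,z1):
    return np.array([[x,y,z] for x in(x0,x1) for y in(y0,y1) for z in(z0,z1)],float)
LUG=[box(-.015,.015,-.006,.006,.075,.117)]
CHK=[box(-.033,.033,s*.095,s*.103,0.0,.138) for s in(-1,1)]
TRAY=[box(-.086,.086,-.056,.056,0,.03)]
GRIP=[box(-.011,.011,-.03,.03,-.011,.011)]
def place(P,p,z=0):
    c,s=np.cos(p[2]),np.sin(p[2]); return P@np.array([[c,-s,0],[s,c,0],[0,0,1]]).T+[p[0],p[1],z]
def render(c,boxes,p,roi,S=6,z=0):
    x0,y0,x1,y1=roi; g=np.zeros(((y1-y0)*S,(x1-x0)*S),np.uint8)
    for b in boxes:
        uv=(proj(c,place(b,p,z))-[x0,y0]+.5)*S-.5
        cv2.fillConvexPoly(g,cv2.convexHull(np.round(uv*16).astype(np.int32)),255,shift=4)
    return cv2.resize(g,(x1-x0,y1-y0),interpolation=cv2.INTER_AREA)/255.
def fit(views,boxes,p0,z=0,ident=None):
    """views: list of (cam,mask,roi)"""
    from scipy.optimize import minimize
    def cost(q):
        p=[q[0],q[1],q[2]/10]; t=0
        for c,m,roi in views:
            x0,y0,x1,y1=roi; M=m[y0:y1,x0:x1].astype(float); r=render(c,boxes,p,roi,z=z)
            t+=np.abs(cv2.GaussianBlur(r,(0,0),.7)-cv2.GaussianBlur(M,(0,0),.7)).sum()/max(M.sum(),1)
        return t
    best=None
    for dy in ([0] if len(p0)>2 else np.arange(0,np.pi,np.pi/6)):
        y=(p0[2] if len(p0)>2 else 0)+dy
        s=np.array([p0[0],p0[1],y*10]); sim=np.array([s,s+[.008,0,0],s+[0,.008,0],s+[0,0,2.]])
        r=minimize(cost,s,method='Nelder-Mead',options=dict(initial_simplex=sim,xatol=1e-4,fatol=1e-4,maxiter=250))
        if best is None or r.fun<best.fun: best=r
    return np.array([best.x[0],best.x[1],best.x[2]/10]),best.fun
def comps(m,mn=25):
    k,lab,st,ce=cv2.connectedComponentsWithStats(m)
    return [((lab==i).astype(np.uint8),st[i],ce[i]) for i in range(1,k) if st[i,4]>=mn]
def roi(st,pad=8):
    return [max(0,st[0]-pad),max(0,st[1]-pad),min(560,st[0]+st[2]+pad),min(420,st[1]+st[3]+pad)]
def tins(verbose=True):
    ct,cs=cam('top'),cam('side'); it,is_=shot('top'),shot('side')
    ms=hsvm(is_,'orange'); out=[]
    for m,st,ce in comps(hsvm(it,'orange'),20):
        P=unproj(ct,ce,.113)[0]
        if not(.3<P[0]<1 and -.6<P[1]<.7) or st[4]>400: continue
        p,f=fit([(ct,m,roi(st))],LUG,P[:2]); 
        # refine with side
        uv=proj(cs,place(LUG[0],p)); lo=uv.min(0).astype(int)-6; hi=uv.max(0).astype(int)+7
        f2=p2=None
        if lo.min()>0 and hi[0]<560 and hi[1]<420:
            p2,f2=fit([(ct,m,roi(st)),(cs,ms,[lo[0],lo[1],hi[0],hi[1]])],LUG,p)
        out.append((p,p2))
        if verbose: print('tin px',ce.round(0),'top fit',p.round(4),np.degrees(p[2]).round(1),round(f,2),'both',None if p2 is None else (p2.round(4),np.degrees(p2[2]).round(1),round(f2,2)))
    return out
E
python3 - <<'E'
from h import *
tins()
ct=cam('top');im=shot('top');red=hsvm(im,'red')
for m,st,ce in comps(red,10): print('red',st,ce.round(1))
mm=red.copy();mm[:,320:]=0;mm[:180]=0
print('rack',fit([(ct,mm,[222,178,320,228])],CHK,[.585,.083,0]))
mm=red.copy();mm[:240]=0
print('grip',fit([(ct,mm,[385,245,435,280])],GRIP,[.418,-.305,.2],z=.011))
print('tray',fit([(ct,hsvm(im,'blue'),[138,222,206,306])],TRAY,[.413,.361,1.5]))
for l in['rod']:
    d=ctrl.cut_out('top','rod')[0]; ys,xs=np.nonzero(d['pixels']); P=unproj(ct,np.c_[xs,ys],.011)[:,:2]; mu=P.mean(0);w,v=np.linalg.eigh(np.cov((P-mu).T)); t=(P-mu)@v[:,1]; print('rod ends',mu+v[:,1]*t.min(),mu+v[:,1]*t.max(),np.degrees(np.arctan2(*v[::-1,1])))
s,p,r=tool(); cw=cam('wrist'); o=-cw['R'].T@cw['tvec']; print('cam in tool',r.inv().apply(o-p), 'axes', (r.inv().as_matrix()@cw['R'].T).round(3)); print(proj(cw,p), r.as_matrix().round(3),s['time'])
E
```

```text
tin px [386. 178.] top fit [ 0.6406 -0.2267  0.2126] 12.2 0.2 both (array([ 0.6417, -0.2278,  0.2294]), np.float64(13.1), np.float64(0.33))
tin px [382. 208.] top fit [ 0.5616 -0.2128  2.7859] 159.6 0.23 both (array([ 0.5634, -0.2149,  2.7246]), np.float64(156.1), np.float64(0.42))
tin px [337. 212.] top fit [ 0.5503 -0.0963  3.1364] 179.7 0.27 both (array([ 0.5503, -0.0963,  3.1364]), np.float64(179.7), np.float64(0.46))
tin px [414. 220.] top fit [ 0.5295 -0.2987  0.4976] 28.5 0.22 both (array([ 0.5316, -0.2985,  0.4533]), np.float64(26.0), np.float64(0.3))
red [264 122   8   9  61] [267.3 125.9]
red [230 186   8  26 165] [233.3 199.3]
red [306 189   5  27 112] [308.1 202.5]
red [399 257  22  11 157] [409.7 262.1]
rack (array([ 0.58049572,  0.07747288, -0.0239345 ]), np.float64(0.3233195373370225))
grip (array([ 0.41631568, -0.3059971 , -0.18542241]), np.float64(0.21744875444194614))
tray (array([0.41532351, 0.35874691, 3.05550245]), np.float64(0.04680858834321147))
rod ends [ 0.41031409 -0.33395421] [ 0.46774252 -0.04492926] 78.76186240263318
cam in tool [ 0.07552874 -0.00162671 -0.1481428 ] axes [[-0.001 -0.961 -0.276]
 [ 1.    -0.001 -0.   ]
 [ 0.    -0.276  0.961]]
[[284.39212868 275.76319205]] [[-0.966  0.26   0.   ]
 [ 0.26   0.966  0.   ]
 [-0.     0.    -1.   ]] 1.45
```

```bash
cat >> h.py <<'E'
def Rdown(psi): 
    c,s=np.cos(psi),np.sin(psi); return R.from_matrix(np.array([[-s,c,0],[c,s,0],[0,0,-1.]]))
def delta(xyz,psideg,frm=None):
    """tool-axis turn & shift from the current (or given) pose to target; psi=heading of tool y"""
    if frm is None: s,p,r=tool()
    else: p,r=np.array(frm[0]),Rdown(np.radians(frm[1]))
    T=Rdown(np.radians(psideg))
    print('turn',(r.inv()*T).as_rotvec().round(4).tolist(),'shift',r.inv().apply(np.array(xyz)-p).round(4).tolist())
def st():
    s,p,r=tool(); m=r.as_matrix(); print('t',round(s['time'],2),'p',p.round(4),'psi',np.degrees(np.arctan2(m[1,1],m[0,1])).round(2),'zaxis',m[:,2].round(4),'F',s['ft_force'].round(1),'w',round(s['grip_width'],3),'q',s['joint_positions'].round(2))
E
python3 -c "
from h import *
st(); delta([.56,.30,.28],30)
delta([.5316,-.2985,.2],26,([.56,.3,.28],30))
cs=cam('side');print(-cs['R'].T@cs['tvec'])"
```

```text
t 1.45 p [0.1689 0.6277 0.2366] psi 74.94 zaxis [ 1.e-04  1.e-04 -1.e+00] F [-0.1 -0.5  0.8] w 1.004 q [-1.29  0.32 -0.07  1.45  0.02  1.37 -0.06]
turn [0.0001, -0.0, 0.7844] shift [-0.4628, -0.2149, -0.0434]
turn [0.0, 0.0, 0.0698] shift [-0.5041, -0.3238, 0.08]
[ 0.31704025 -0.71182864  0.5172906 ]
```

Emit:
{"fn": "step_arm", "kwargs": {
  "plan": [
    [[0,0,0.08],[-0.046,-0.021,-0.004],100],
    [[0,0,0.16],[-0.092,-0.043,-0.009],100],
    [[0,0,0.24],[-0.139,-0.064,-0.013],100],
    [[0,0,0.31],[-0.185,-0.086,-0.017],100],
    [[0,0,0.39],[-0.231,-0.107,-0.021],100],
    [[0,0,0.47],[-0.278,-0.129,-0.026],100],
    [[0,0,0.55],[-0.324,-0.15,-0.03],100],
    [[0,0,0.63],[-0.37,-0.172,-0.035],100],
    [[0,0,0.7],[-0.417,-0.193,-0.039],100],
    [[0,0,0.784],[-0.463,-0.215,-0.043],100]
  ]
}}

```text
time: 2.7
position: [0.5613, 0.2988, 0.28]
tool_rot: [1.573, 2.719, 0.001]
ft_force: [-0.1, 1.0, -0.7]
grip_width: 0.61
```

```bash
python3 -c "
from h import *
st(); delta([.5316,-.2985,.2],26)"
```

```text
t 2.7 p [0.5613 0.2988 0.28  ] psi 29.89 zaxis [ 5.e-04  5.e-04 -1.e+00] F [-0.1  1.  -0.7] w 0.61 q [-0.78  0.28  0.31  1.44 -0.09  1.44  0.05]
turn [0.0007, -0.0002, 0.0679] shift [-0.5031, -0.3234, 0.0796]
```

Emit:
{"fn": "step_arm", "kwargs": {
  "plan": [
    [[0,0,0.007],[-0.05,-0.032,0.008],100],
    [[0,0,0.014],[-0.1,-0.065,0.016],100],
    [[0,0,0.02],[-0.151,-0.097,0.024],100],
    [[0,0,0.027],[-0.201,-0.129,0.032],100],
    [[0,0,0.034],[-0.252,-0.162,0.04],100],
    [[0,0,0.041],[-0.302,-0.194,0.048],100],
    [[0,0,0.048],[-0.352,-0.226,0.056],100],
    [[0,0,0.054],[-0.402,-0.259,0.064],100],
    [[0,0,0.061],[-0.453,-0.291,0.072],100],
    [[0,0,0.068],[-0.503,-0.323,0.08],100]
  ]
}}

```text
time: 3.95
position: [0.5322, -0.2989, 0.1997]
tool_rot: [1.661, 2.666, 0.001]
ft_force: [0.9, 0.2, 0.9]
grip_width: 0.61
```

```bash
python3 -c "
from h import *
st(); im=shot('wrist','w1'); 
c=cam('wrist')
print(proj(c,place(LUG[0],[.5316,-.2985,.4533])))
"
```

```text
t 3.95 p [ 0.5322 -0.2989  0.1997] psi 26.16 zaxis [ 1.3e-03  1.0e-04 -1.0e+00] F [0.9 0.2 0.9] w 0.61 q [-0.11  0.3   0.71  1.63 -0.2   1.29  1.09]
[[274.35434605 203.66332063]
 [273.00057213 218.75752519]
 [274.16030469 189.79022106]
 [272.75445973 202.74468123]
 [309.85319564 203.43157787]
 [314.44504819 218.4995885 ]
 [310.09198669 189.54561691]
 [314.78923807 202.46943158]]
```

View pics/w1.png

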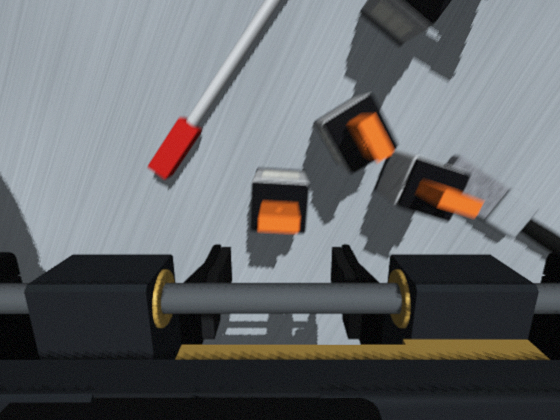

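```bash
cat >> h.py <<'E'
def wristfit(p0):
    im=shot('wrist'); c=cam('wrist'); best=None
    pred=proj(c,place(LUG[0],p0)).mean(0)
    for m,s,ce in comps(hsvm(im,'orange'),80):
        d=np.linalg.norm(ce-pred)
        if best is None or d<best[0]: best=(d,m,s,ce)
    d,m,s,ce=best
    p,f=fit([(c,m,roi(s))],LUG,p0); print('wrist pred',pred.round(0),'seen',ce.round(0),'fit',p.round(4),np.degrees(p[2]).round(1),round(f,2)); return p
E
python3 -c "
from h import *
tins(); wristfit([.5316,-.2985,.4533]); st()
"
```

```text
tin px [386. 178.] top fit [ 0.6404 -0.2274  0.234 ] 13.4 0.21 both (array([ 0.6416, -0.2281,  0.2171]), np.float64(12.4), np.float64(0.35))
tin px [382. 208.] top fit [ 0.5621 -0.2139  2.7764] 159.1 0.22 both (array([ 0.5632, -0.2159,  2.7129]), np.float64(155.4), np.float64(0.97))
tin px [337. 212.] top fit [ 0.5503 -0.0971 -0.0055] -0.3 0.28 both (array([ 0.5421, -0.097 ,  1.2162]), np.float64(69.7), np.float64(5.69))
tin px [414. 220.] top fit [ 0.5303 -0.2981  0.4864] 27.9 0.21 both (array([ 0.5316, -0.2987,  0.4548]), np.float64(26.1), np.float64(0.32))
wrist pred [283. 214.] seen [285. 213.] fit [ 0.5321 -0.2964  0.426 ] 24.4 0.07
t 4.15 p [ 0.5314 -0.2987  0.1992] psi 25.94 zaxis [-8.e-04 -0.e+00 -1.e+00] F [ 0.3  0.8 -0.3] w 0.61 q [-0.11  0.3   0.71  1.63 -0.2   1.29  1.08]
```

```bash
python3 -c "
from h import *
st();delta([.5319,-.297,.096],25)"
```

```text
t 4.15 p [ 0.5314 -0.2987  0.1992] psi 25.94 zaxis [-8.e-04 -0.e+00 -1.e+00] F [ 0.3  0.8 -0.3] w 0.61 q [-0.11  0.3   0.71  1.63 -0.2   1.29  1.08]
turn [-0.0007, -0.0003, 0.0164] shift [0.0013, 0.0013, 0.1032]
```

Emit:
{"fn": "step_arm", "kwargs": {
  "plan": [
    [[0,0,0.016],[0.001,0.001,0.02],100],
    [[0,0,0.016],[0.001,0.001,0.05],100],
    [[0,0,0.016],[0.001,0.001,0.08],100],
    [[0,0,0.016],[0.001,0.001,0.095],100],
    [[0,0,0.016],[0.001,0.001,0.103],100],
    [[0,0,0.016],[0.001,0.001,0.103],100],
    [[0,0,0.016],[0.001,0.001,0.103],200],
    [[0,0,0.016],[0.001,0.001,0.103],200],
    [[0,0,0.016],[0.001,0.001,0.103],200],
    [[0,0,0.016],[0.001,0.001,0.103],200]
  ],
  "squeeze": 25
}}

```text
time: 5.4
position: [0.5327, -0.2963, 0.097]
tool_rot: [1.683, 2.652, 0.0]
ft_force: [-0.9, 0.3, 0.8]
grip_width: 0.339
```

```bash
python3 -c "
from h import *
st();delta([.53,-.30,.28],130)"
```

```text
t 5.4 p [ 0.5327 -0.2963  0.097 ] psi 25.2 zaxis [ 6.e-04 -3.e-04 -1.e+00] F [-0.9  0.3  0.8] w 0.339 q [-0.08  0.4   0.67  1.74 -0.27  1.1   1.12]
turn [-0.0002, 0.0007, -1.8291] shift [-0.0023, -0.004, -0.183]
```

Emit:
{"fn": "step_arm", "kwargs": {
  "plan": [
    [[0,0,0],[0,0,-0.02],200],
    [[0,0,0],[0,0,-0.05],200],
    [[0,0,0],[0,0,-0.09],200],
    [[0,0,0.15],[0,0,-0.14],200],
    [[0,0,0.3],[0,0,-0.19],200],
    [[0,0,0.45],[0,0,-0.2],200],
    [[0,0,0.6],[0,0,-0.2],200],
    [[0,0,0.75],[0,0,-0.2],200],
    [[0,0,0.91],[0,0,-0.2],200],
    [[0,0,0.91],[0,0,-0.2],200]
  ]
}}

```text
time: 6.65
position: [0.5325, -0.2959, 0.2973]
tool_rot: [2.676, 1.645, 0.001]
ft_force: [0.2, 0.3, -1.6]
grip_width: 0.343
```

```bash
python3 -c "
from h import *
st();im=shot('side'); c=cam('side');u=proj(c,tool()[1])[0].astype(int);print(u)
x0,y0=max(0,u[0]-80),max(0,u[1]-80)
cv2.imwrite('pics/s2.png',cv2.resize(im[y0:y0+150,x0:x0+200,::-1],None,fx=4,fy=4,interpolation=cv2.INTER_CUBIC))"
```

```text
t 6.65 p [ 0.5325 -0.2959  0.2973] psi -26.83 zaxis [ 5.e-04  0.e+00 -1.e+00] F [ 0.2  0.3 -1.6] w 0.343 q [-0.23  0.27  0.86  1.49 -0.21  1.47  0.16]
[329 203]
```

View pics/s2.png

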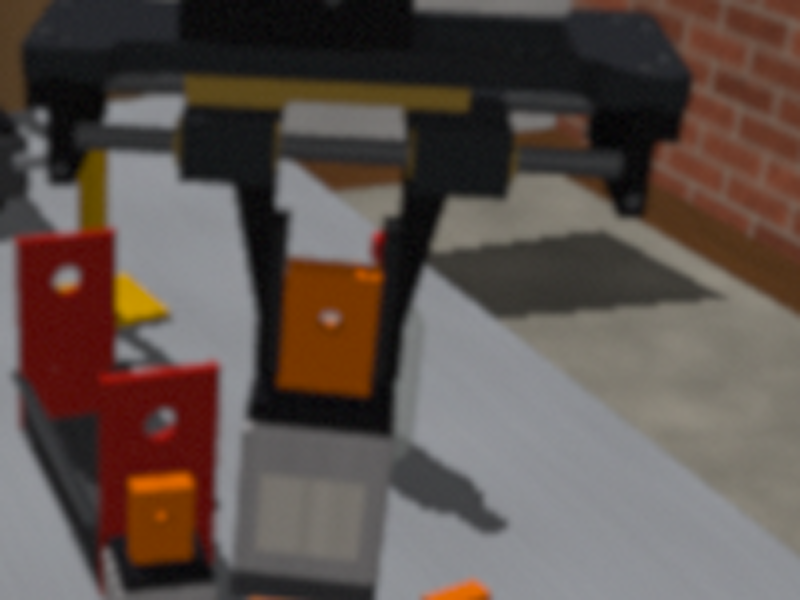

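```bash
python3 -c "
from h import *
delta([.44,.25,.26],-5);delta([.374,.3625,.125],-5,([.44,.25,.26],-5))"
```

```text
turn [0.0004, -0.0002, -0.3797] shift [0.4458, -0.3284, 0.0372]
turn [0.0, 0.0, 0.0] shift [0.1063, -0.0756, 0.135]
```

Emit:
{"fn": "step_arm", "kwargs": {
  "plan": [
    [[0,0,-0.04],[0.045,-0.033,0],200],
    [[0,0,-0.08],[0.09,-0.066,0],200],
    [[0,0,-0.12],[0.134,-0.099,0],200],
    [[0,0,-0.16],[0.178,-0.131,0],200],
    [[0,0,-0.2],[0.223,-0.164,0],200],
    [[0,0,-0.24],[0.268,-0.197,0],200],
    [[0,0,-0.28],[0.312,-0.23,0.01],200],
    [[0,0,-0.32],[0.357,-0.263,0.02],200],
    [[0,0,-0.36],[0.401,-0.296,0.03],200],
    [[0,0,-0.38],[0.446,-0.328,0.037],200]
  ]
}}

```text
time: 7.95
position: [0.4417, 0.2515, 0.2598]
tool_rot: [2.316, 2.123, 0.001]
ft_force: [1.6, 0.4, -1.6]
grip_width: 0.342
```

```bash
python3 -c "
from h import *
st();delta([.374,.3625,.125],-5)"
```

```text
t 7.95 p [0.4417 0.2515 0.2598] psi -4.97 zaxis [ 6.e-04  5.e-04 -1.e+00] F [ 1.6  0.4 -1.6] w 0.342 q [-0.91 -0.    0.34  1.77  0.    1.37 -0.66]
turn [0.0005, -0.0005, 0.0006] shift [0.1046, -0.0771, 0.1348]
```

Emit:
{"fn": "step_arm", "kwargs": {
  "plan": [
    [[0,0,0],[0.035,-0.025,0],200],
    [[0,0,0],[0.07,-0.05,0],200],
    [[0,0,0],[0.1,-0.074,0.02],200],
    [[0,0,0],[0.104,-0.077,0.06],200],
    [[0,0,0],[0.104,-0.077,0.1],200],
    [[0,0,0],[0.104,-0.077,0.13],200],
    [[0,0,0],[0.104,-0.077,0.145],200],
    [[0,0,0],[0.104,-0.077,0.152],200],
    [[0,0,0],[0.104,-0.077,0.156],200],
    [[0,0,0],[0.104,-0.077,0.156],200]
  ]
}}

```text
time: 9.2
position: [0.3752, 0.3611, 0.1043]
tool_rot: [-2.319, -2.119, -0.002]
ft_force: [0.0, 0.5, -2.2]
grip_width: 0.343
```

```bash
python3 -c "
from h import *
st();shot('top','t2')"
```

```text
t 9.2 p [0.3752 0.3611 0.1043] psi -5.14 zaxis [ 9.0e-04  1.1e-03 -1.0e+00] F [ 0.   0.5 -2.2] w 0.343 q [-1.02  0.15  0.22  1.94 -0.04  1.05 -0.87]
```

View pics/t2.png

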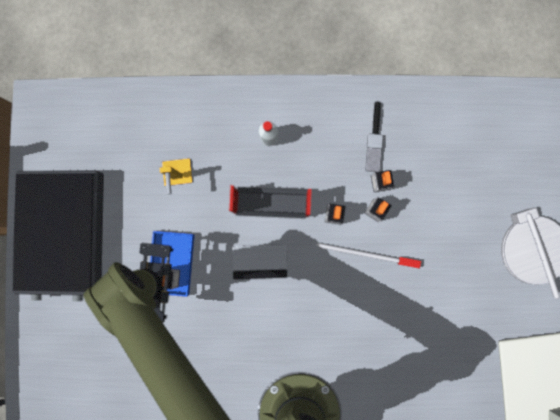

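Emit:
{"fn": "step_arm", "kwargs": {
  "plan": [
    [[0,0,0],[0,0,0.001],200],
    [[0,0,0],[0,0,0.002],200],
    [[0,0,0],[0,0,0.002],200],
    [[0,0,0],[0,0,0.002],100],
    [[0,0,0],[0,0,0.002],100],
    [[0,0,0],[0,0,0.002],100],
    [[0,0,0],[0,0,-0.02],100],
    [[0,0,0],[0,0,-0.06],100],
    [[0,0,0],[0,0,-0.11],100],
    [[0,0,0],[0,0,-0.16],100]
  ]
}}

```text
time: 10.5
position: [0.3746, 0.3605, 0.2649]
tool_rot: [2.319, 2.119, -0.0]
ft_force: [0.9, 0.6, -1.4]
grip_width: 0.608
```

```bash
python3 -c "
from h import *
st();im=shot('wrist','w2');tins();delta([.5503,-.0965,.2],0)"
```

```text
t 10.5 p [0.3746 0.3605 0.2649] psi -5.16 zaxis [-1.e-04 -2.e-04 -1.e+00] F [ 0.9  0.6 -1.4] w 0.608 q [-1.03  0.03  0.22  1.74 -0.01  1.38 -0.9 ]
tin px [386. 178.] top fit [ 0.6405 -0.227   3.3376] 191.2 0.2 both (array([ 0.6418, -0.2278,  3.3775]), np.float64(193.5), np.float64(0.33))
tin px [382. 208.] top fit [ 0.5621 -0.2138 -0.3672] -21.0 0.21 both (array([ 0.5634, -0.2146, -0.4003]), np.float64(-22.9), np.float64(0.41))
tin px [337. 212.] top fit [ 0.5506 -0.0967  3.1339] 179.6 0.28 both (array([ 0.5507, -0.0967,  3.1348]), np.float64(179.6), np.float64(0.46))
tin px [163. 280.] top fit [ 0.3734  0.3599 -0.0931] -5.3 0.09 both (array([ 0.3738,  0.3604, -0.1279]), np.float64(-7.3), np.float64(0.38))
turn [0.0038, -0.0052, -0.09] shift [-0.4413, 0.2145, 0.0651]
```

View pics/w2.png

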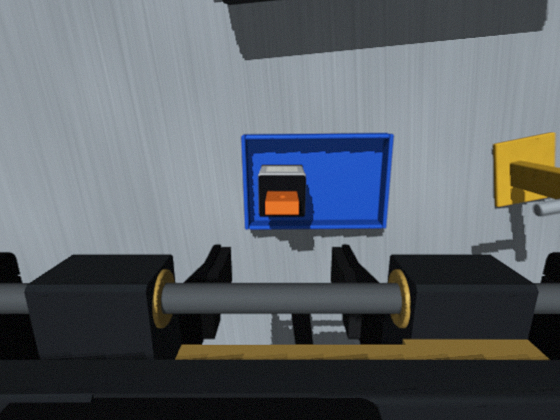

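Emit:
{"fn": "step_arm", "kwargs": {
  "plan": [
    [[0,0,-0.01],[-0.044,0.021,0],100],
    [[0,0,-0.02],[-0.088,0.043,0],100],
    [[0,0,-0.03],[-0.132,0.064,0],100],
    [[0,0,-0.04],[-0.176,0.086,0],100],
    [[0,0,-0.05],[-0.221,0.107,0],100],
    [[0,0,-0.06],[-0.265,0.129,0.01],100],
    [[0,0,-0.07],[-0.309,0.15,0.02],100],
    [[0,0,-0.08],[-0.353,0.172,0.04],100],
    [[0,0,-0.09],[-0.4,0.195,0.055],100],
    [[0,0,-0.09],[-0.441,0.214,0.065],100]
  ]
}}

```text
time: 11.9
position: [0.5475, -0.0995, 0.1964]
tool_rot: [-2.221, -2.22, 0.003]
ft_force: [0.9, 0.4, 0.4]
grip_width: 0.607
```

```bash
python3 -c "
from h import *
shot('top');shot('top');st();p=wristfit([.5506,-.0967,-.008]);shot('wrist','w3');delta([p[0],p[1],.096],np.degrees(p[2]))"
```

```text
t 12.0 p [ 0.5469 -0.104   0.1961] psi -0.49 zaxis [-0.0037 -0.0046 -1.    ] F [ 0.2 -0.9 -0.7] w 0.611 q [-0.53  0.17  0.75  1.76 -0.12  1.25  0.24]
wrist pred [287. 210.] seen [287. 208.] fit [ 0.5508 -0.0945 -0.1152] -6.6 0.07
turn [-0.003, 0.0006, 0.1129] shift [0.0039, 0.0038, 0.1009]
```

View pics/w3.png

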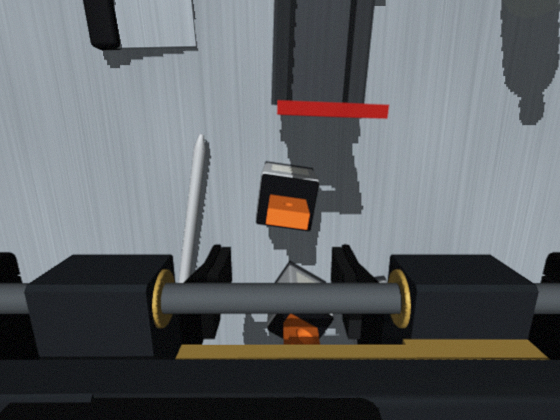

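```bash
python3 -c "
from h import *
st();p=wristfit([.5506,-.0967,-.1]);delta([p[0],p[1],.096],np.degrees(p[2])+.5);st()"
```

```text
t 12.1 p [ 0.5473 -0.0984  0.1969] psi -0.13 zaxis [-3.e-03 -4.e-04 -1.e+00] F [-0.2 -0.1  1.2] w 0.607 q [-0.53  0.17  0.74  1.76 -0.12  1.26  0.23]
wrist pred [286. 214.] seen [287. 215.] fit [ 0.5511 -0.0967 -0.1313] -7.5 0.06
turn [-0.0022, -0.0003, 0.1227] shift [0.0002, 0.0037, 0.1014]
t 12.15 p [ 0.5476 -0.097   0.1974] psi 0.01 zaxis [-2.2e-03  4.0e-04 -1.0e+00] F [-0.2  0.7 -0.2] w 0.61 q [-0.53  0.17  0.74  1.76 -0.12  1.26  0.23]
```

Emit:
{"fn": "step_arm", "kwargs": {
  "plan": [
    [[0,0,0.12],[0,0.004,0.01],100],
    [[0,0,0.12],[0,0.004,0.04],100],
    [[0,0,0.12],[0,0.004,0.07],100],
    [[0,0,0.12],[0,0.004,0.09],100],
    [[0,0,0.12],[0,0.004,0.1],100],
    [[0,0,0.12],[0,0.004,0.101],100],
    [[0,0,0.12],[0,0.004,0.101],200],
    [[0,0,0.12],[0,0.004,0.101],200],
    [[0,0,0.12],[0,0.004,0.101],200],
    [[0,0,0.12],[0,0.004,0.101],200]
  ]
}}

```text
time: 13.4
position: [0.5524, -0.0978, 0.098]
tool_rot: [-2.351, -2.084, -0.001]
ft_force: [-2.2, -0.1, 3.3]
grip_width: 0.345
```

```bash
python3 -c "
from h import *
st();delta([.456,.353,.26],-5)"
```

```text
t 13.4 p [ 0.5524 -0.0978  0.098 ] psi -6.88 zaxis [ 2.e-04  3.e-04 -1.e+00] F [-2.2 -0.1  3.3] w 0.345 q [-0.5   0.29  0.73  1.86 -0.22  1.07  0.19]
turn [0.0002, -0.0003, -0.0327] shift [0.436, -0.1496, -0.1619]
```

Emit:
{"fn": "step_arm", "kwargs": {
  "plan": [
    [[0,0,0],[0,0,-0.02],200],
    [[0,0,0],[0,0,-0.06],200],
    [[0,0,0],[0,0,-0.11],200],
    [[0,0,0],[0,0,-0.16],200],
    [[0,0,0],[0.03,-0.01,-0.185],200],
    [[0,0,0],[0.08,-0.027,-0.19],200],
    [[0,0,-0.03],[0.13,-0.045,-0.19],200],
    [[0,0,-0.03],[0.18,-0.062,-0.19],200],
    [[0,0,-0.03],[0.23,-0.079,-0.19],200],
    [[0,0,-0.03],[0.28,-0.096,-0.19],200]
  ]
}}

```text
time: 14.65
position: [0.4899, 0.1929, 0.2885]
tool_rot: [2.32, 2.118, 0.002]
ft_force: [1.2, -0.7, -3.8]
grip_width: 0.339
```

```bash
python3 -c "
from h import *
st();delta([.456,.353,.105],-5)"
```

```text
t 14.65 p [0.4899 0.1929 0.2885] psi -5.2 zaxis [ 1.e-03  6.e-04 -1.e+00] F [ 1.2 -0.7 -3.8] w 0.339 q [-0.91  0.03  0.49  1.69 -0.01  1.42 -0.5 ]
turn [0.0009, -0.0007, -0.0034] shift [0.1562, -0.0485, 0.1836]
```

Emit:
{"fn": "step_arm", "kwargs": {
  "plan": [
    [[0,0,0],[0.045,-0.014,0],200],
    [[0,0,0],[0.09,-0.028,0.01],200],
    [[0,0,0],[0.13,-0.04,0.03],200],
    [[0,0,0],[0.15,-0.047,0.06],200],
    [[0,0,0],[0.156,-0.0485,0.1],200],
    [[0,0,0],[0.156,-0.0485,0.135],200],
    [[0,0,0],[0.156,-0.0485,0.16],200],
    [[0,0,0],[0.156,-0.0485,0.175],200],
    [[0,0,0],[0.156,-0.0485,0.182],200],
    [[0,0,0],[0.156,-0.0485,0.184],200]
  ]
}}

```text
time: 15.9
position: [0.4566, 0.3517, 0.1041]
tool_rot: [2.319, 2.119, 0.002]
ft_force: [0.5, 1.0, -3.4]
grip_width: 0.343
```

```bash
python3 -c "
from h import *
st()"
```

```text
t 15.9 p [0.4566 0.3517 0.1041] psi -5.16 zaxis [ 8.e-04  6.e-04 -1.e+00] F [ 0.5  1.  -3.4] w 0.343 q [-1.02  0.27  0.37  1.81 -0.11  1.08 -0.7 ]
```

Emit:
{"fn": "step_arm", "kwargs": {
  "plan": [
    [[0,0,0],[0,0,0.001],200],
    [[0,0,0],[0,0,0.002],200],
    [[0,0,0],[0,0,0.002],200],
    [[0,0,0],[0,0,0.002],100],
    [[0,0,0],[0,0,0.002],100],
    [[0,0,0],[0,0,0.002],100],
    [[0,0,0],[0,0,-0.02],100],
    [[0,0,0],[0,0,-0.06],100],
    [[0,0,0],[0,0,-0.11],100],
    [[0,0,0],[0,0,-0.15],100]
  ]
}}

```text
time: 17.15
position: [0.4565, 0.3516, 0.2556]
tool_rot: [-2.319, -2.119, -0.002]
ft_force: [0.0, -0.1, -0.3]
grip_width: 0.606
```

```bash
python3 -c "
from h import *
st();im=shot('wrist','w4');tins();delta([.5634,-.2146,.22],-22)
t=shot('top');cv2.imwrite('pics/t3.png',cv2.resize(t[130:310,130:450,::-1],None,fx=2.5,fy=2.5,interpolation=cv2.INTER_CUBIC))"
```

```text
t 17.15 p [0.4565 0.3516 0.2556] psi -5.16 zaxis [ 0.0011  0.0011 -1.    ] F [ 0.  -0.1 -0.3] w 0.606 q [-1.04  0.15  0.38  1.63 -0.06  1.37 -0.74]
tin px [386. 178.] top fit [ 0.6405 -0.2269  0.2217] 12.7 0.22 both (array([ 0.6418, -0.2278,  0.2365]), np.float64(13.6), np.float64(0.35))
tin px [382. 208.] top fit [ 0.5616 -0.2136  2.7839] 159.5 0.23 both (array([ 0.5634, -0.2147,  2.7394]), np.float64(157.0), np.float64(0.42))
tin px [165. 249.] top fit [ 0.4557  0.3548 -0.1032] -5.9 0.14 both (array([ 0.4564,  0.3549, -0.075 ]), np.float64(-4.3), np.float64(0.42))
tin px [163. 280.] top fit [ 0.3733  0.3602 -0.0815] -4.7 0.1 both (array([ 0.3739,  0.3604, -0.1345]), np.float64(-7.7), np.float64(0.38))
turn [0.0027, -0.0045, 0.2939] shift [-0.5552, 0.1564, 0.0344]
```

View pics/t3.png

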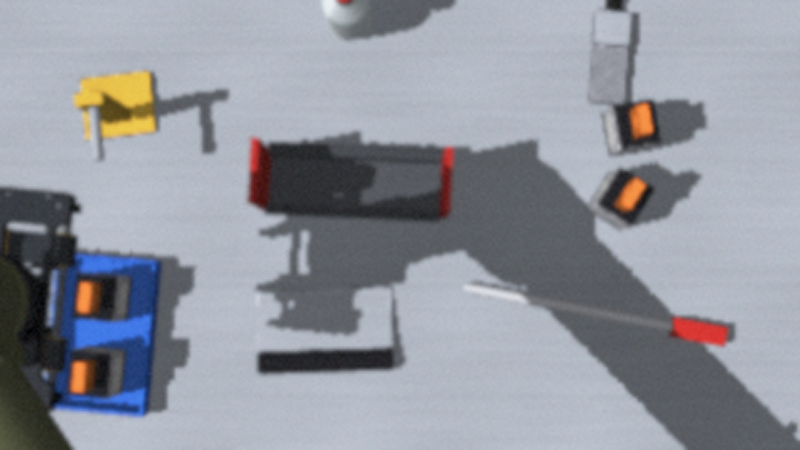

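```bash
python3 -c "
from h import *
delta([.58,-.08,.30],-1.4)"
```

```text
turn [0.0009, -0.0012, -0.0656] shift [-0.4188, 0.1618, -0.0463]
```

Emit:
{"fn": "step_arm", "kwargs": {
  "plan": [
    [[0,0,-0.01],[-0.045,0.018,-0.01],100],
    [[0,0,-0.02],[-0.095,0.037,-0.02],100],
    [[0,0,-0.03],[-0.145,0.056,-0.03],100],
    [[0,0,-0.04],[-0.195,0.076,-0.04],100],
    [[0,0,-0.05],[-0.245,0.095,-0.045],100],
    [[0,0,-0.065],[-0.295,0.114,-0.045],100],
    [[0,0,-0.065],[-0.345,0.134,-0.045],100],
    [[0,0,-0.065],[-0.39,0.151,-0.045],100],
    [[0,0,-0.065],[-0.412,0.16,-0.046],100],
    [[0,0,-0.065],[-0.419,0.162,-0.046],100]
  ]
}}

```text
time: 18.6
position: [0.5793, -0.0822, 0.2979]
tool_rot: [-2.252, -2.189, 0.004]
ft_force: [0.4, 0.8, 0.1]
grip_width: 0.606
```

```bash
python3 -c "
from h import *
shot('top');shot('top');shot('top')
st();im=shot('wrist','w5');c=cam('wrist');st()
red=hsvm(im,'red')
for m,s,ce in comps(red,20): print(s,ce)
uv=[proj(c,place(b,[.5805,.0775,-.024])) for b in CHK];print(np.round(uv))
"
```

```text
t 18.75 p [ 0.5795 -0.0793  0.2986] psi -1.38 zaxis [-1.7e-03  6.0e-04 -1.0e+00] F [-0.5  0.4  0.6] w 0.609 q [-0.55  0.19  0.74  1.54 -0.13  1.46  0.17]
t 18.8 p [ 0.5797 -0.0786  0.2988] psi -1.32 zaxis [-1.3e-03  9.0e-04 -1.0e+00] F [0.5 0.7 0.4] w 0.614 q [-0.55  0.19  0.74  1.54 -0.13  1.46  0.18]
[505   0  28  11 212] [518.01886792   3.83962264]
[242 127  73  16 950] [278.40736842 134.95894737]
[[[ 254.  126.]
  [ 242.  131.]
  [ 254.  132.]
  [ 242.  140.]
  [ 305.  126.]
  [ 315.  131.]
  [ 304.  133.]
  [ 315.  140.]]

 [[ 250.  -46.]
  [ 234. -133.]
  [ 250.  -54.]
  [ 233. -146.]
  [ 308.  -45.]
  [ 322. -133.]
  [ 308.  -54.]
  [ 323. -146.]]]
```

View pics/w5.png

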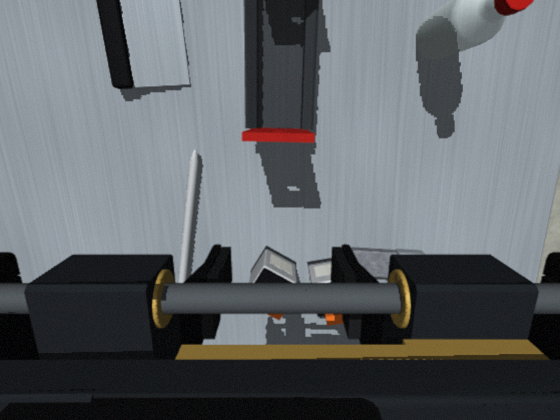

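```bash
python3 -c "
from h import *
im=shot('wrist');c=cam('wrist');o=im.copy()
o=cv2.resize(im[0:160,200:360],None,fx=5,fy=3.7,interpolation=cv2.INTER_CUBIC)
for x,z in((-.039,.047),(.039,.047),(-.027,.008),(.027,.008),(-.027,.038),(.027,.038)):
    P=place(np.array([[x,-.095,z],[x,.03,z]]),[.5805,.0775,-.024]);u=(proj(c,P)-[200,0])*[5,3.7]
    cv2.line(o,tuple(u[0].astype(int).tolist()),tuple(u[1].astype(int).tolist()),(0,255,0),1)
cv2.imwrite('pics/w6.png',o[:,:,::-1])
"
```

```text
(no output)
```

View pics/w6.png

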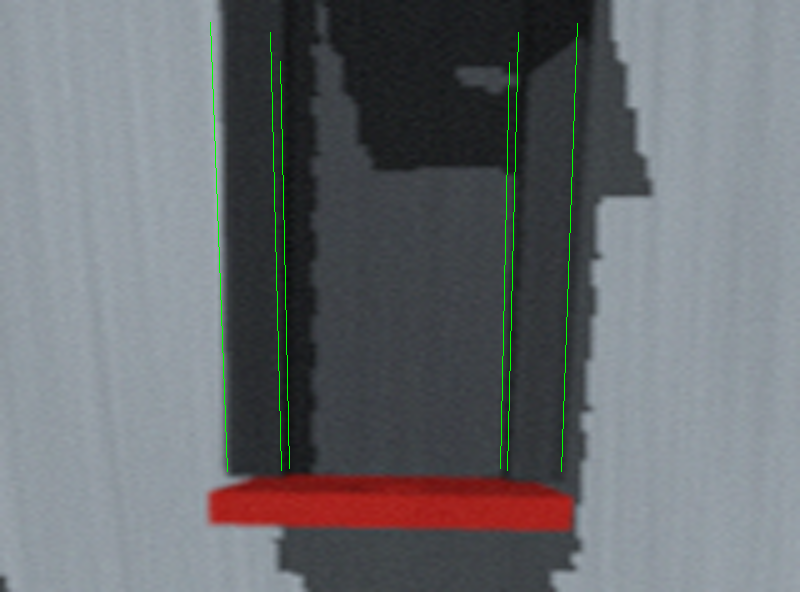

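```bash
cat > ov.py <<'E'
from h import *
im=shot('top');c=cam('top')
def ov(p,name,x0=220,y0=178,w=100,h=50,s=8):
    o=cv2.resize(im[y0:y0+h,x0:x0+w],None,fx=s,fy=s,interpolation=cv2.INTER_CUBIC)
    def L(P,col):
        u=(proj(c,place(np.array(P),p))-[x0,y0]+.5)*s
        cv2.polylines(o,[np.round(u).astype(np.int32)],False,col,1)
    for k in(-1,1):
        L([[-.033,k*.095,.138],[.033,k*.095,.138],[.033,k*.103,.138],[-.033,k*.103,.138],[-.033,k*.095,.138]],(0,255,0))
        L([[k*.039,-.095,.047],[k*.039,.095,.047]],(0,255,255))
        L([[k*.027,-.095,.008],[k*.027,.095,.008]],(255,255,0))
    cv2.imwrite(f'pics/{name}.png',o[:,:,::-1])
ov([.5805,.0775,-.024],'ovA'); ov([.5825,.0775,-.044],'ovB')
E
python3 ov.py
```

```text
(no output)
```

View pics/ovA.png

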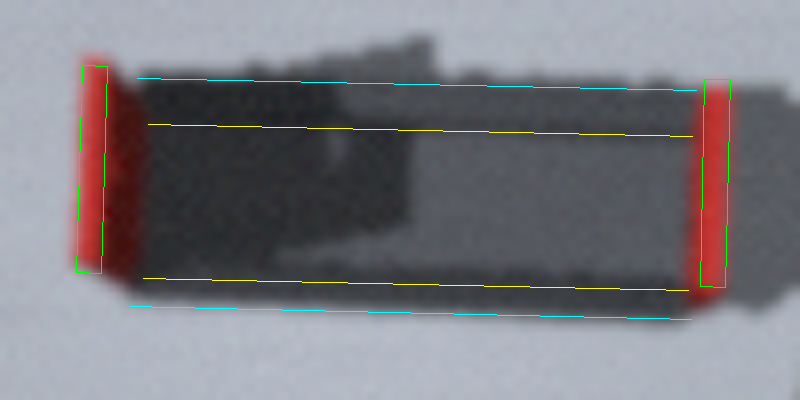

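View pics/ovB.png

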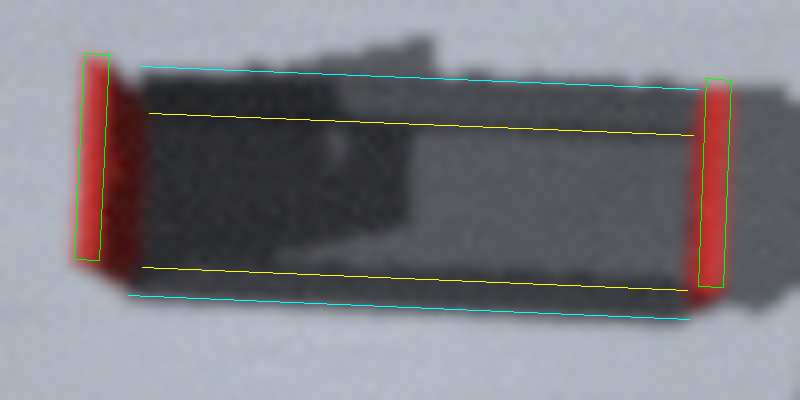

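```bash
python3 -c "
from h import *
st();delta([.564,-.2147,.2],-23)"
```

```text
t 18.9 p [ 0.5799 -0.0785  0.2992] psi -1.28 zaxis [-5.e-04  8.e-04 -1.e+00] F [-0.6 -0.9 -0.3] w 0.609 q [-0.55  0.19  0.74  1.54 -0.13  1.46  0.18]
turn [-0.0006, -0.0007, 0.379] shift [-0.1366, -0.0128, 0.0991]
```

Emit:
{"fn": "step_arm", "kwargs": {
  "plan": [
    [[0,0,0.05],[-0.02,-0.002,0.01],100],
    [[0,0,0.1],[-0.05,-0.005,0.03],100],
    [[0,0,0.17],[-0.08,-0.008,0.05],100],
    [[0,0,0.24],[-0.11,-0.011,0.075],100],
    [[0,0,0.31],[-0.13,-0.012,0.09],100],
    [[0,0,0.36],[-0.136,-0.013,0.098],100],
    [[0,0,0.379],[-0.1365,-0.013,0.099],100],
    [[0,0,0.379],[-0.1365,-0.013,0.099],100],
    [[0,0,0.379],[-0.1365,-0.013,0.099],100],
    [[0,0,0.379],[-0.1365,-0.013,0.099],100]
  ]
}}

```text
time: 20.15
position: [0.564, -0.2159, 0.201]
tool_rot: [2.62, 1.732, 0.001]
ft_force: [-1.1, 0.2, -1.0]
grip_width: 0.607
```

```bash
python3 -c "
from h import *
st();p=wristfit([.564,-.2147,-.4]);delta([p[0],p[1],.096],np.degrees(p[2]));shot('wrist','w7')"
```

```text
t 20.15 p [ 0.564  -0.2159  0.201 ] psi -23.07 zaxis [ 9.e-04  2.e-04 -1.e+00] F [-1.1  0.2 -1. ] w 0.607 q [-0.37  0.31  0.85  1.65 -0.24  1.29  0.12]
wrist pred [280. 212.] seen [280. 214.] fit [ 0.5631 -0.2158 -0.5572] -31.9 0.05
turn [0.0006, -0.0005, 0.1543] shift [-0.0001, -0.0009, 0.105]
```

View pics/w7.png

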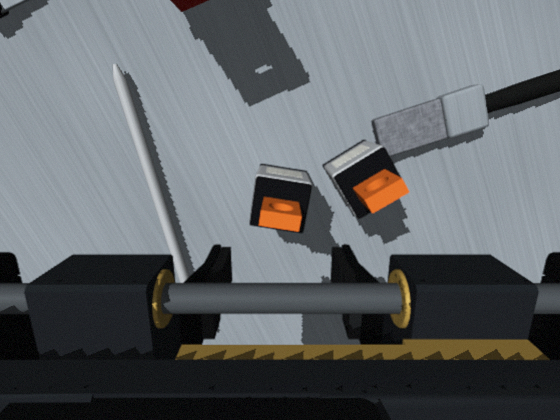

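Emit:
{"fn": "step_arm", "kwargs": {
  "plan": [
    [[0,0,0.07],[0,-0.001,0.01],100],
    [[0,0,0.15],[0,-0.001,0.04],100],
    [[0,0,0.15],[0,-0.001,0.07],100],
    [[0,0,0.15],[0,-0.001,0.095],100],
    [[0,0,0.15],[0,-0.001,0.104],100],
    [[0,0,0.15],[0,-0.001,0.105],100],
    [[0,0,0.15],[0,-0.001,0.105],200],
    [[0,0,0.15],[0,-0.001,0.105],200],
    [[0,0,0.15],[0,-0.001,0.105],200],
    [[0,0,0.15],[0,-0.001,0.105],200]
  ]
}}

```text
time: 21.5
position: [0.5629, -0.2161, 0.0961]
tool_rot: [2.744, 1.529, 0.001]
ft_force: [-0.7, -0.2, 3.0]
grip_width: 0.342
```

```bash
python3 -c "
from h import *
st();delta([.5838,.112,.27],-2.4)"
```

```text
t 21.5 p [ 0.5629 -0.2161  0.0961] psi -31.74 zaxis [ 7.e-04  2.e-04 -1.e+00] F [-0.7 -0.2  3. ] w 0.342 q [-0.34  0.42  0.83  1.76 -0.34  1.11  0.04]
turn [0.0006, -0.0004, -0.512] shift [0.2902, -0.1547, -0.1738]
```

Emit:
{"fn": "step_arm", "kwargs": {
  "plan": [
    [[0,0,0],[0,0,-0.02],200],
    [[0,0,0],[0,0,-0.06],200],
    [[0,0,0],[0,0,-0.11],200],
    [[0,0,-0.05],[0.02,-0.01,-0.15],200],
    [[0,0,-0.12],[0.06,-0.032,-0.174],200],
    [[0,0,-0.2],[0.105,-0.056,-0.174],200],
    [[0,0,-0.3],[0.155,-0.083,-0.174],200],
    [[0,0,-0.4],[0.205,-0.109,-0.174],200],
    [[0,0,-0.49],[0.25,-0.133,-0.174],200],
    [[0,0,-0.512],[0.28,-0.149,-0.174],200]
  ]
}}

```text
time: 22.75
position: [0.5829, 0.1033, 0.27]
tool_rot: [-2.264, -2.177, -0.001]
ft_force: [-0.7, -0.8, -2.9]
grip_width: 0.34
```

```bash
python3 -c "
from h import *
st();delta([.5838,.112,.15],-2.4)"
```

```text
t 22.75 p [0.5829 0.1033 0.27  ] psi -2.25 zaxis [ 0.e+00  7.e-04 -1.e+00] F [-0.7 -0.8 -2.9] w 0.34 q [-0.79  0.21  0.67  1.57 -0.13  1.41 -0.15]
turn [0.0, -0.0007, 0.0027] shift [0.0087, 0.0006, 0.12]
```

Emit:
{"fn": "step_arm", "kwargs": {
  "plan": [
    [[0,0,0],[0.004,0,0],200],
    [[0,0,0],[0.009,0.0005,0.01],200],
    [[0,0,0],[0.009,0.0005,0.03],200],
    [[0,0,0],[0.009,0.0005,0.06],200],
    [[0,0,0],[0.009,0.0005,0.085],200],
    [[0,0,0],[0.009,0.0005,0.105],200],
    [[0,0,0],[0.009,0.0005,0.115],200],
    [[0,0,0],[0.009,0.0005,0.117],200],
    [[0,0,0],[0.009,0.0005,0.117],200],
    [[0,0,0],[0.009,0.0005,0.117],200]
  ]
}}

```text
time: 24.0
position: [0.5847, 0.1095, 0.1535]
tool_rot: [2.267, 2.174, 0.003]
ft_force: [-0.3, -0.2, -3.0]
grip_width: 0.341
```

```bash
python3 -c "
from h import *
st();im=shot('wrist','w8');st();delta([.5838,.112,.105],-2.4)"
```

```text
t 24.0 p [0.5847 0.1095 0.1535] psi -2.4 zaxis [ 1.7e-03  6.0e-04 -1.0e+00] F [-0.3 -0.2 -3. ] w 0.341 q [-0.77  0.29  0.65  1.72 -0.19  1.19 -0.12]
t 24.05 p [0.5846 0.1095 0.1534] psi -2.4 zaxis [ 1.5e-03  6.0e-04 -1.0e+00] F [-0.3 -0.6 -3.3] w 0.34 q [-0.77  0.29  0.65  1.72 -0.19  1.19 -0.12]
turn [0.0015, -0.0007, 0.0] shift [0.0024, -0.001, 0.0484]
```

View pics/w8.png

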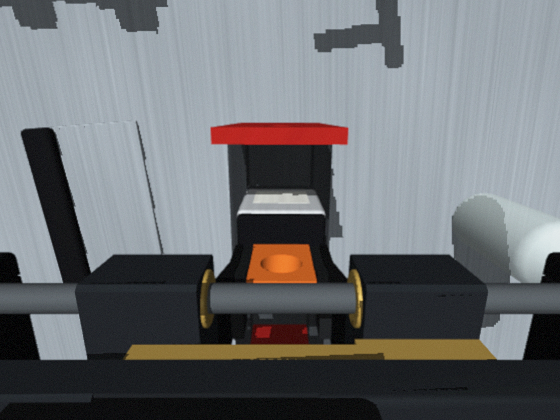

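```bash
python3 -c "
from h import *
c=cam('wrist');im=cv2.imread('pics/w8.png')[:,:,::-1].copy()
for m,s,ce in comps(hsvm(im,'red'),50): print(s,ce)
for p in([.5822,.0772,-.042],[.5807,.0770,-.042],[.5822,.0772,-.03]):
  u=proj(c,place(CHK[1],p));print(p,u[[1,5]].round(1).tolist(),u[[3,7]].round(1).tolist())
r=hsvm(im,'red')
for col in (220,240,260,300,320,340): print(col,np.nonzero(r[:200,col])[0][[0,-1]])
"
```

```text
[ 211  123  137   22 2820] [278.85212766 133.86347518]
[252 325  56  19 720] [276.3375     333.42777778]
[0.5822, 0.0772, -0.042] [[211.2, 140.0], [348.1, 139.9]] [[210.2, 122.8], [349.0, 122.7]]
[0.5807, 0.077, -0.042] [[208.1, 140.5], [345.0, 140.5]] [[207.1, 123.4], [345.9, 123.3]]
[0.5822, 0.0772, -0.03] [[208.9, 140.8], [345.8, 139.1]] [[207.7, 123.7], [346.5, 121.9]]
220 [126 143]
240 [123 144]
260 [123 144]
300 [123 144]
320 [124 144]
340 [127 143]
```

Emit:
{"fn": "step_arm", "kwargs": {
  "plan": [
    [[0,0,0],[0.001,-0.001,0.005],200],
    [[0,0,0],[0.001,-0.001,0.013],200],
    [[0,0,0],[0.001,-0.001,0.02],200],
    [[0,0,0],[0.001,-0.001,0.027],200],
    [[0,0,0],[0.001,-0.001,0.034],200],
    [[0,0,0],[0.001,-0.001,0.04],200],
    [[0,0,0],[0.001,-0.001,0.044],200],
    [[0,0,0],[0.001,-0.001,0.047],200],
    [[0,0,0],[0.001,-0.001,0.048],200],
    [[0,0,0],[0.001,-0.001,0.048],200]
  ]
}}

```text
time: 25.3
position: [0.5832, 0.1104, 0.1047]
tool_rot: [2.267, 2.174, 0.0]
ft_force: [-0.2, -0.1, -2.5]
grip_width: 0.339
```

```bash
python3 -c "
from h import *
st()"
```

```text
t 25.3 p [0.5832 0.1104 0.1047] psi -2.4 zaxis [ 3.e-04  1.e-04 -1.e+00] F [-0.2 -0.1 -2.5] w 0.339 q [-0.76  0.34  0.63  1.77 -0.22  1.1  -0.09]
```

No lateral force; setting down and releasing.

Emit:
{"fn": "step_arm", "kwargs": {
  "plan": [
    [[0,0,0],[0,0,0.001],200],
    [[0,0,0],[0,0,0.0015],200],
    [[0,0,0],[0,0,0.0015],200],
    [[0,0,0],[0,0,0.0015],110],
    [[0,0,0],[0,0,0.0015],110],
    [[0,0,0],[0,0,0.0015],110],
    [[0,0,0],[0,0,-0.02],110],
    [[0,0,0],[0,0,-0.06],110],
    [[0,0,0],[0,0,-0.11],110],
    [[0,0,0],[0,0,-0.15],110]
  ]
}}

```text
time: 26.55
position: [0.5835, 0.1102, 0.2566]
tool_rot: [2.267, 2.173, 0.002]
ft_force: [0.0, 0.0, -0.1]
grip_width: 0.566
```

```bash
python3 -c "
from h import *
st();tins();delta([.6425,-.2278,.205],13)
t=shot('top');cv2.imwrite('pics/t4.png',cv2.resize(t[130:310,130:450,::-1],None,fx=2.5,fy=2.5,interpolation=cv2.INTER_CUBIC))"
```

```text
t 26.55 p [0.5835 0.1102 0.2566] psi -2.42 zaxis [ 1.5e-03  4.0e-04 -1.0e+00] F [ 0.   0.  -0.1] w 0.566 q [-0.8   0.22  0.67  1.59 -0.14  1.38 -0.16]
tin px [386. 178.] top fit [ 0.6406 -0.2269  3.2967] 188.9 0.11 both (array([ 0.6415, -0.2277,  3.3501]), np.float64(191.9), np.float64(0.28))
tin px [165. 249.] top fit [0.4557 0.3546 3.0457] 174.5 0.12 both (array([0.4563, 0.3548, 3.0637]), np.float64(175.5), np.float64(0.39))
tin px [163. 280.] top fit [0.3733 0.3602 3.031 ] 173.7 0.1 both (array([0.3739, 0.3604, 3.0051]), np.float64(172.2), np.float64(0.37))
turn [0.0088, -0.0021, -0.2693] shift [-0.3357, 0.0705, 0.0542]
```

View pics/t4.png

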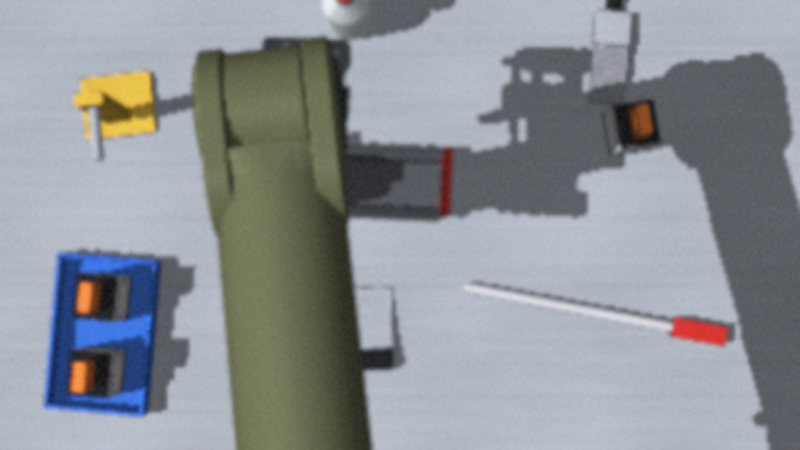

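Emit:
{"fn": "step_arm", "kwargs": {
  "plan": [
    [[0,0,-0.02],[-0.03,0.006,0],110],
    [[0,0,-0.05],[-0.075,0.016,0],110],
    [[0,0,-0.09],[-0.125,0.026,0],110],
    [[0,0,-0.13],[-0.175,0.037,0],110],
    [[0,0,-0.17],[-0.225,0.047,0.01],110],
    [[0,0,-0.21],[-0.27,0.057,0.02],110],
    [[0,0,-0.23],[-0.31,0.065,0.035],110],
    [[0,0,-0.23],[-0.33,0.069,0.045],110],
    [[0,0,-0.23],[-0.336,0.0705,0.05],110],
    [[0,0,-0.23],[-0.336,0.0705,0.05],110]
  ]
}}

```text
time: 27.95
position: [0.639, -0.2276, 0.2033]
tool_rot: [-2.002, -2.419, 0.001]
ft_force: [0.1, 0.9, -0.6]
grip_width: 0.565
```

```bash
python3 -c "
from h import *
st();p=wristfit([.642,-.2278,.2]);delta([p[0],p[1],.096],np.degrees(p[2]));shot('wrist','w9')"
```

```text
t 27.95 p [ 0.639  -0.2276  0.2033] psi 10.77 zaxis [-1.9e-03  9.0e-04 -1.0e+00] F [ 0.1  0.9 -0.6] w 0.565 q [-0.23  0.47  0.75  1.44 -0.32  1.36  0.72]
wrist pred [285. 214.] seen [285. 215.] fit [ 0.6418 -0.2281  0.1822] 10.4 0.06
turn [-0.0004, -0.0012, 0.0071] shift [-0.0017, 0.002, 0.108]
```

View pics/w9.png

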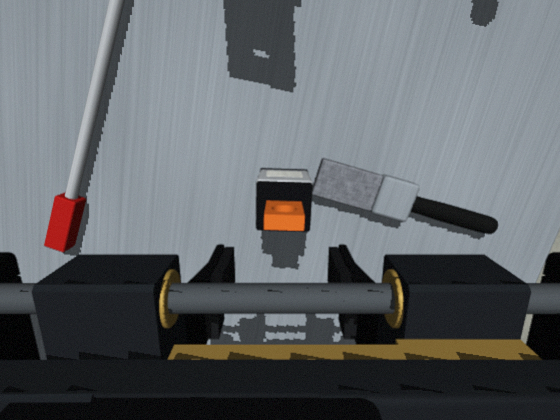

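Emit:
{"fn": "step_arm", "kwargs": {
  "plan": [
    [[0,0,0.005],[-0.001,0.002,0.01],110],
    [[0,0,0.005],[-0.001,0.002,0.04],110],
    [[0,0,0.005],[-0.001,0.002,0.07],110],
    [[0,0,0.005],[-0.001,0.002,0.095],110],
    [[0,0,0.005],[-0.001,0.002,0.106],110],
    [[0,0,0.005],[-0.001,0.002,0.107],110],
    [[0,0,0.005],[-0.001,0.002,0.107],200],
    [[0,0,0.005],[-0.001,0.002,0.107],200],
    [[0,0,0.005],[-0.001,0.002,0.107],200],
    [[0,0,0.005],[-0.001,0.002,0.107],200]
  ]
}}

```text
time: 29.3
position: [0.6421, -0.2291, 0.0985]
tool_rot: [2.008, 2.414, 0.001]
ft_force: [-1.2, -0.1, 2.6]
grip_width: 0.341
```

```bash
python3 -c "
from h import *
st();delta([.5806,.039,.27],-2.4)"
```

```text
t 29.3 p [ 0.6421 -0.2291  0.0985] psi 10.48 zaxis [ 1.4e-03 -2.0e-04 -1.0e+00] F [-1.2 -0.1  2.6] w 0.341 q [-0.21  0.56  0.71  1.54 -0.38  1.18  0.75]
turn [0.0014, 0.0003, 0.2248] shift [0.2748, -0.0114, -0.1717]
```

Emit:
{"fn": "step_arm", "kwargs": {
  "plan": [
    [[0,0,0],[0,0,-0.02],200],
    [[0,0,0],[0,0,-0.06],200],
    [[0,0,0],[0,0,-0.11],200],
    [[0,0,0.03],[0.02,-0.001,-0.15],200],
    [[0,0,0.07],[0.065,-0.003,-0.174],200],
    [[0,0,0.11],[0.115,-0.005,-0.174],200],
    [[0,0,0.15],[0.165,-0.007,-0.174],200],
    [[0,0,0.19],[0.215,-0.009,-0.174],200],
    [[0,0,0.225],[0.255,-0.011,-0.174],200],
    [[0,0,0.225],[0.275,-0.011,-0.174],200]
  ]
}}

```text
time: 30.55
position: [0.5797, 0.0427, 0.272]
tool_rot: [-2.263, -2.177, -0.001]
ft_force: [0.1, -0.9, -3.2]
grip_width: 0.344
```

```bash
python3 -c "
from h import *
st();delta([.5806,.039,.155],-2.4)"
```

```text
t 30.55 p [0.5797 0.0427 0.272 ] psi -2.21 zaxis [-6.0e-04  1.7e-03 -1.0e+00] F [ 0.1 -0.9 -3.2] w 0.344 q [-0.75  0.18  0.73  1.6  -0.13  1.41 -0.05]
turn [-0.0007, -0.0017, 0.0033] shift [-0.0038, 0.0011, 0.117]
```

Emit:
{"fn": "step_arm", "kwargs": {
  "plan": [
    [[0,0,0],[-0.004,0.001,0],200],
    [[0,0,0],[-0.004,0.001,0.01],200],
    [[0,0,0],[-0.004,0.001,0.03],200],
    [[0,0,0],[-0.004,0.001,0.06],200],
    [[0,0,0],[-0.004,0.001,0.085],200],
    [[0,0,0],[-0.004,0.001,0.105],200],
    [[0,0,0],[-0.004,0.001,0.115],200],
    [[0,0,0],[-0.004,0.001,0.117],200],
    [[0,0,0],[-0.004,0.001,0.117],200],
    [[0,0,0],[-0.004,0.001,0.117],200]
  ]
}}

```text
time: 31.8
position: [0.5822, 0.0355, 0.1555]
tool_rot: [2.267, 2.174, 0.002]
ft_force: [0.6, 0.1, -3.4]
grip_width: 0.343
```

```bash
python3 -c "
from h import *
st();delta([.5806,.039,.107],-2.4)"
```

```text
t 31.8 p [0.5822 0.0355 0.1555] psi -2.4 zaxis [ 1.7e-03  5.0e-04 -1.0e+00] F [ 0.6  0.1 -3.4] w 0.343 q [-0.72  0.28  0.72  1.75 -0.19  1.19  0.01]
turn [0.0016, -0.0006, -0.0] shift [0.0034, -0.0018, 0.0485]
```

Emit:
{"fn": "step_arm", "kwargs": {
  "plan": [
    [[0,0,0],[0.002,-0.0017,0.005],200],
    [[0,0,0],[0.002,-0.0017,0.013],200],
    [[0,0,0],[0.002,-0.0017,0.02],200],
    [[0,0,0],[0.002,-0.0017,0.027],200],
    [[0,0,0],[0.002,-0.0017,0.034],200],
    [[0,0,0],[0.002,-0.0017,0.04],200],
    [[0,0,0],[0.002,-0.0017,0.044],200],
    [[0,0,0],[0.002,-0.0017,0.047],200],
    [[0,0,0],[0.002,-0.0017,0.048],200],
    [[0,0,0],[0.002,-0.0017,0.048],200]
  ]
}}

```text
time: 33.05
position: [0.5801, 0.0375, 0.1067]
tool_rot: [2.267, 2.174, 0.001]
ft_force: [0.1, -0.3, -2.9]
grip_width: 0.343
```

```bash
python3 -c "
from h import *
st()"
```

```text
t 33.05 p [0.5801 0.0375 0.1067] psi -2.41 zaxis [ 4.e-04  1.e-04 -1.e+00] F [ 0.1 -0.3 -2.9] w 0.343 q [-0.7   0.33  0.7   1.8  -0.23  1.1   0.04]
```

Emit:
{"fn": "step_arm", "kwargs": {
  "plan": [
    [[0,0,0],[0,0,0.001],200],
    [[0,0,0],[0,0,0.0015],200],
    [[0,0,0],[0,0,0.0015],200],
    [[0,0,0],[0,0,0.0015],110],
    [[0,0,0],[0,0,0.0015],110],
    [[0,0,0],[0,0,0.0015],110],
    [[0,0,0],[0,0,-0.02],110],
    [[0,0,0],[0,0,-0.06],110],
    [[0,0,0],[0,0,-0.11],110],
    [[0,0,0],[0,0,-0.15],110]
  ]
}}

```text
time: 34.3
position: [0.5803, 0.0374, 0.2585]
tool_rot: [2.267, 2.174, 0.002]
ft_force: [-0.1, 0.1, 0.4]
grip_width: 0.569
```

```bash
python3 -c "
from h import *
st();shot('wrist','w10');delta([.40,-.30,.2],-10.6)
im=shot('side');cv2.imwrite('pics/s3.png',cv2.resize(im[150:280,140:340,::-1],None,fx=4,fy=4,interpolation=cv2.INTER_CUBIC))"
```

```text
t 34.3 p [0.5803 0.0374 0.2585] psi -2.41 zaxis [ 1.5e-03  4.0e-04 -1.0e+00] F [-0.1  0.1  0.4] w 0.569 q [-0.75  0.19  0.74  1.62 -0.13  1.38 -0.04]
turn [0.0089, -0.0035, 0.1428] shift [-0.345, -0.169, 0.0614]
```

View pics/s3.png

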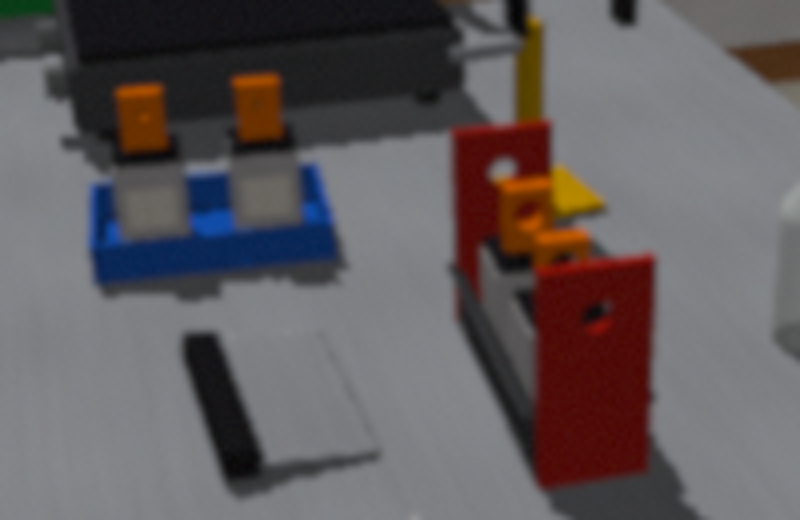

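View pics/w10.png

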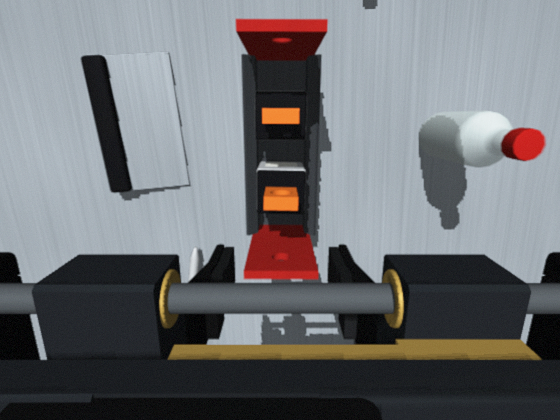

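```bash
python3 -c "
from h import *
delta([.417,-.31,.17],-11)"
```

```text
turn [0.0082, -0.0031, 0.1497] shift [-0.3542, -0.1516, 0.0894]
```

Emit:
{"fn": "step_arm", "kwargs": {
  "plan": [
    [[0,0,0.01],[-0.03,-0.013,0],110],
    [[0,0,0.03],[-0.075,-0.032,0],110],
    [[0,0,0.05],[-0.125,-0.053,0],110],
    [[0,0,0.07],[-0.175,-0.075,0.02],110],
    [[0,0,0.09],[-0.225,-0.096,0.04],110],
    [[0,0,0.11],[-0.275,-0.118,0.06],110],
    [[0,0,0.13],[-0.32,-0.137,0.075],110],
    [[0,0,0.15],[-0.345,-0.148,0.087],110],
    [[0,0,0.15],[-0.354,-0.152,0.089],110],
    [[0,0,0.15],[-0.354,-0.152,0.089],110]
  ]
}}

```text
time: 35.65
position: [0.4133, -0.3095, 0.1674]
tool_rot: [-2.424, -1.998, 0.0]
ft_force: [0.1, -0.2, 0.2]
grip_width: 0.57
```

```bash
python3 -c "
from h import *
shot('top');shot('top');st();im=shot('wrist','w11');c=cam('wrist');r=hsvm(im,'red')
cs=comps(r,100)
for m,s,ce in cs: print(s,ce)
m,s,ce=max(cs,key=lambda t:t[1][4])
p,f=fit([(c,m,roi(s))],GRIP,[.4163,-.306,-.19],z=.011);print(p,np.degrees(p[2]),f)
d=np.array([-np.sin(p[2]),np.cos(p[2])]);g=p[:2]-d*.005
st();delta([g[0],g[1],.017],np.degrees(p[2]))
print('tip',proj(c,[[*(p[:2]+d*.266),.011]]))
"
```

```text
t 35.75 p [ 0.4144 -0.3085  0.1678] psi -10.87 zaxis [ 7.e-04  5.e-04 -1.e+00] F [ 0.5  0.7 -0.1] w 0.569 q [-0.38  0.12  1.05  1.9  -0.11  1.19  0.51]
[ 272  161   24   67 1538] [283.58517555 193.99674902]
[ 0.41757843 -0.30499397 -0.18880259] -10.817591621353474 0.07348989010428619
t 35.8 p [ 0.4145 -0.3084  0.1678] psi -10.84 zaxis [ 8.e-04  4.e-04 -1.e+00] F [-0.4 -0.4 -0.4] w 0.567 q [-0.39  0.12  1.05  1.9  -0.11  1.19  0.51]
turn [0.0007, -0.0005, -0.0004] shift [-0.0011, 0.0023, 0.1508]
tip [[ 283.93566146 -169.8074783 ]]
```

View pics/w11.png

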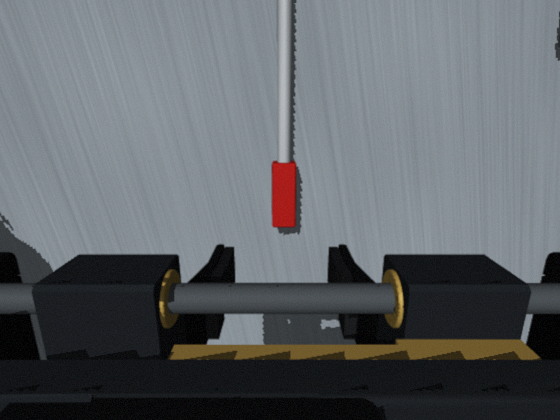

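Emit:
{"fn": "step_arm", "kwargs": {
  "plan": [
    [[0,0,0],[-0.001,0.0025,0.03],110],
    [[0,0,0],[-0.001,0.0025,0.07],110],
    [[0,0,0],[-0.001,0.0025,0.11],110],
    [[0,0,0],[-0.001,0.0025,0.135],110],
    [[0,0,0],[-0.001,0.0025,0.146],110],
    [[0,0,0],[-0.001,0.0025,0.15],110],
    [[0,0,0],[-0.001,0.0025,0.15],225],
    [[0,0,0],[-0.001,0.0025,0.15],225],
    [[0,0,0],[-0.001,0.0025,0.15],225],
    [[0,0,0],[-0.001,0.0025,0.15],225]
  ],
  "squeeze": 50
}}

```text
time: 37.05
position: [0.4159, -0.3113, 0.018]
tool_rot: [2.424, 1.998, 0.001]
ft_force: [-0.2, 0.3, 2.4]
grip_width: 0.251
```

```bash
python3 -c "
from h import *
st()"
```

```text
t 37.05 p [ 0.4159 -0.3113  0.018 ] psi -11.0 zaxis [ 1.e-03 -1.e-04 -1.e+00] F [-0.2  0.3  2.4] w 0.251 q [-0.21  0.39  0.93  2.02 -0.4   0.92  0.74]
```

```bash
python3 -c "
from h import *
delta([.5654,-.325,.1145],-2.4)"
```

```text
turn [0.001, -0.0001, -0.1501] shift [0.0151, 0.1494, -0.0963]
```

Emit:
{"fn": "step_arm", "kwargs": {
  "plan": [
    [[0,0,0],[0,0,-0.015],225],
    [[0,0,0],[0,0,-0.045],225],
    [[0,0,0],[0,0.01,-0.075],225],
    [[0,0,-0.03],[0.004,0.04,-0.09],225],
    [[0,0,-0.06],[0.008,0.075,-0.0965],225],
    [[0,0,-0.09],[0.011,0.11,-0.0965],225],
    [[0,0,-0.12],[0.014,0.135,-0.0965],225],
    [[0,0,-0.15],[0.015,0.147,-0.0965],225],
    [[0,0,-0.15],[0.015,0.1495,-0.0965],225],
    [[0,0,-0.15],[0.015,0.1495,-0.0965],225]
  ]
}}

```text
time: 38.3
position: [0.5641, -0.3254, 0.1142]
tool_rot: [-2.269, -2.172, 0.0]
ft_force: [-0.6, -1.1, -1.9]
grip_width: 0.245
```

```bash
python3 -c "
from h import *
shot('top');shot('top');st()
im=shot('side');cv2.imwrite('pics/s4.png',cv2.resize(im[170:370,180:380,::-1],None,fx=3.8,fy=3,interpolation=cv2.INTER_CUBIC))
t=shot('top');cv2.imwrite('pics/t5.png',cv2.resize(t[150:280,220:440,::-1],None,fx=3.6,fy=3.6,interpolation=cv2.INTER_CUBIC))
shot('wrist','w12')"
```

```text
t 38.4 p [ 0.5641 -0.3253  0.1142] psi -2.48 zaxis [-2.e-04  4.e-04 -1.e+00] F [-0.   0.5 -1.3] w 0.248 q [-0.16  0.53  0.87  1.62 -0.43  1.2   0.75]
```

View pics/s4.png

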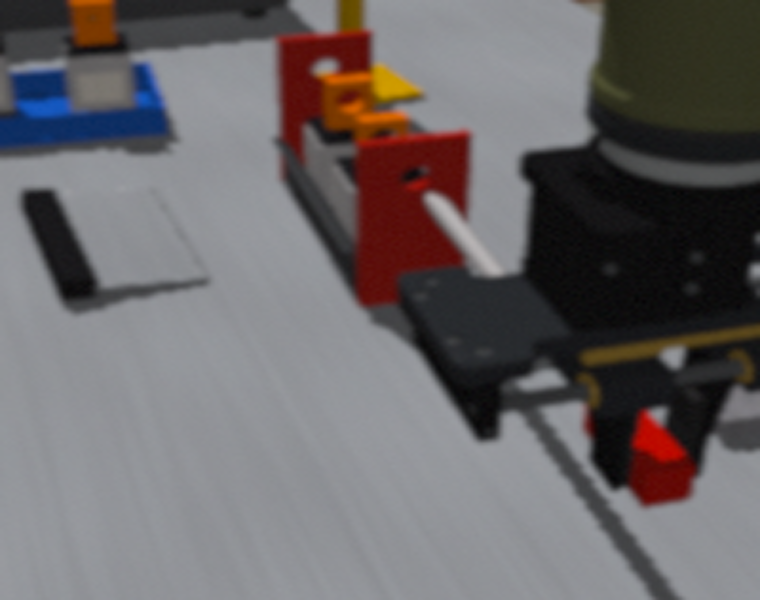

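View pics/t5.png

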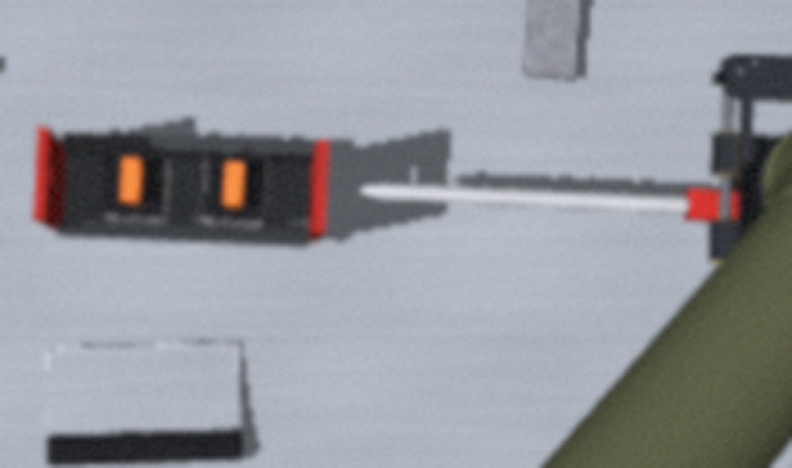

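View pics/w12.png

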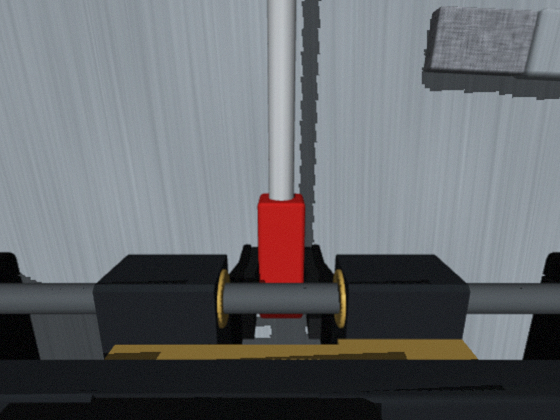

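```bash
python3 -c "
from h import *
c=cam('side');s,p,r=tool()
hole=np.array([.5779,-.0257,.107]);X=r.as_matrix()[:,0];tip=p+.2725*X-[0,0,.007]
print('hole',proj(c,hole),'tip',tip,proj(c,tip), proj(c,tip+[0,0,-.003]))
im=shot('side');cv2.imwrite('pics/s5.png',cv2.resize(im[205:265,260:340,::-1],None,fx=10,fy=10,interpolation=cv2.INTER_CUBIC))
ct=cam('top');print('top hole',proj(ct,hole),'tip',proj(ct,tip))
delta([.5779-.042*.375+.0,-.0257-.3755,.114],-2.4)
"
```

```text
hole [[288.58800623 228.83851652]] tip [ 0.57623035 -0.05281667  0.10733437] [[292.31612264 234.82130852]] [[292.28346214 236.05848879]]
top hole [[310.06219449 201.38395069]] tip [[320.52561267 202.00122221]]
turn [0.0002, -0.0003, -0.0005] shift [-0.0762, 0.0006, 0.0002]
```

View pics/s5.png

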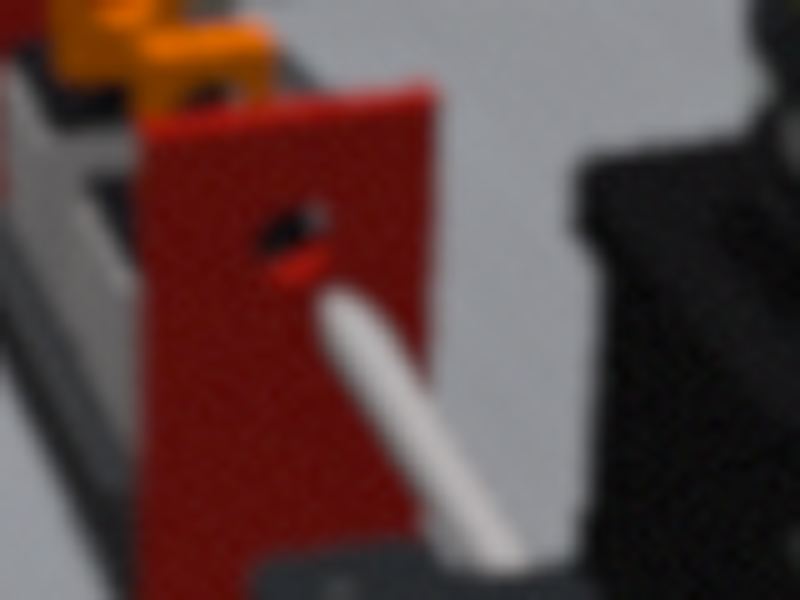

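Emit:
{"fn": "step_arm", "kwargs": {
  "plan": [
    [[0,0,0],[0.006,0.001,0],225],
    [[0,0,0],[0.012,0.001,0],225],
    [[0,0,0],[0.02,0.001,0],225],
    [[0,0,0],[0.028,0.001,0],225],
    [[0,0,0],[0.036,0.001,0],225],
    [[0,0,0],[0.044,0.001,0],225],
    [[0,0,0],[0.052,0.001,0],225],
    [[0,0,0],[0.06,0.001,0],225],
    [[0,0,0],[0.06,0.001,0],225],
    [[0,0,0],[0.06,0.001,0],225]
  ]
}}

```text
time: 39.85
position: [0.5685, -0.2654, 0.1141]
tool_rot: [2.268, 2.174, -0.0]
ft_force: [0.0, -0.2, -2.0]
grip_width: 0.248
```

```bash
python3 -c "
from h import *
st();s,p,r=tool();print('line x',.5822+.042*(p[1]-.0772))
im=shot('side');cv2.imwrite('pics/s6.png',cv2.resize(im[195:265,250:340,::-1],None,fx=8,fy=8,interpolation=cv2.INTER_CUBIC))
t=shot('top');cv2.imwrite('pics/t6.png',cv2.resize(t[180:230,220:320,::-1],None,fx=8,fy=8,interpolation=cv2.INTER_CUBIC))
"
```

```text
t 39.85 p [ 0.5685 -0.2654  0.1141] psi -2.42 zaxis [ 1.e-04 -3.e-04 -1.e+00] F [ 0.  -0.2 -2. ] w 0.248 q [-0.29  0.48  0.88  1.68 -0.39  1.17  0.65]
line x 0.567809402140542
```

View pics/s6.png

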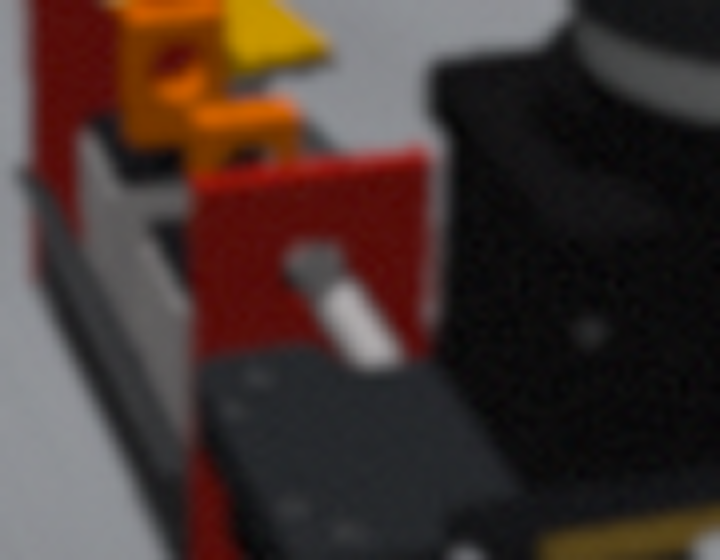

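View pics/t6.png

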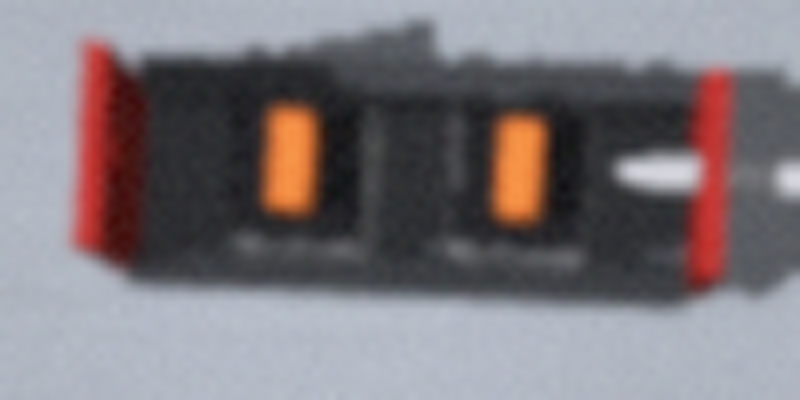

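Emit:
{"fn": "step_arm", "kwargs": {
  "plan": [
    [[0,0,0],[0.01,-0.0003,0],225],
    [[0,0,0],[0.02,-0.0005,0],225],
    [[0,0,0],[0.032,-0.0005,0],225],
    [[0,0,0],[0.044,-0.0005,0],225],
    [[0,0,0],[0.056,-0.0005,0],225],
    [[0,0,0],[0.068,-0.0005,0],225],
    [[0,0,0],[0.08,-0.0005,0],225],
    [[0,0,0],[0.09,-0.0005,0],225],
    [[0,0,0],[0.095,-0.0005,0],225],
    [[0,0,0],[0.095,-0.0005,0],225]
  ]
}}

```text
time: 41.2
position: [0.5722, -0.1698, 0.1141]
tool_rot: [2.267, 2.175, 0.0]
ft_force: [0.9, -0.5, -0.8]
grip_width: 0.244
```

```bash
python3 -c "
from h import *
st();s,p,r=tool();print('line x',.5822+.042*(p[1]-.0772))
im=shot('side');cv2.imwrite('pics/s7.png',cv2.resize(im[170:265,230:340,::-1],None,fx=6,fy=6,interpolation=cv2.INTER_CUBIC))
t=shot('top');cv2.imwrite('pics/t7.png',cv2.resize(t[180:230,220:320,::-1],None,fx=8,fy=8,interpolation=cv2.INTER_CUBIC))
"
```

```text
t 41.2 p [ 0.5722 -0.1698  0.1141] psi -2.37 zaxis [ 1.e-04 -0.e+00 -1.e+00] F [ 0.9 -0.5 -0.8] w 0.244 q [-0.48  0.4   0.89  1.76 -0.34  1.14  0.48]
line x 0.5718239027281139
```

View pics/s7.png

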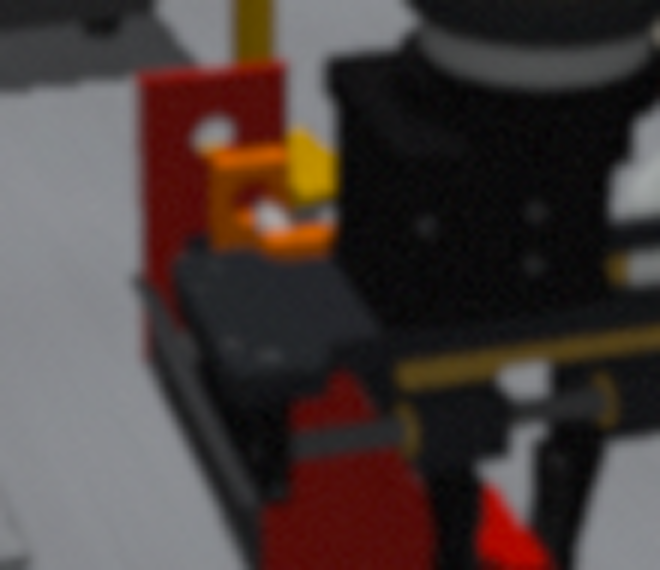

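View pics/t7.png

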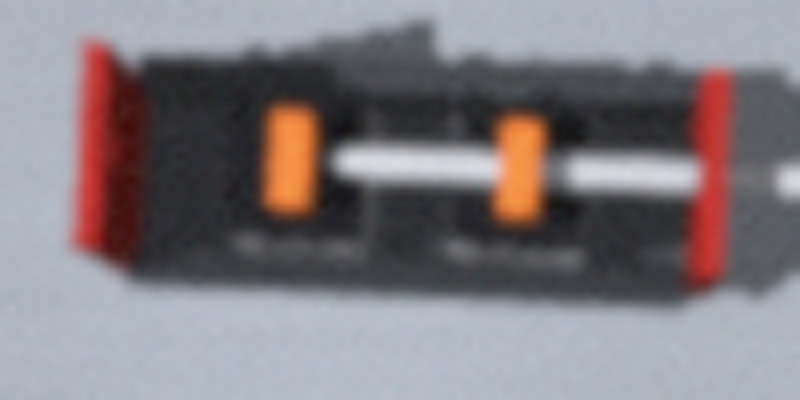

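Emit:
{"fn": "step_arm", "kwargs": {
  "plan": [
    [[0,0,0],[0.01,0,0],225],
    [[0,0,0],[0.02,0,0],225],
    [[0,0,0],[0.032,0,0],225],
    [[0,0,0],[0.044,0,0],225],
    [[0,0,0],[0.056,0,0],225],
    [[0,0,0],[0.066,0,0],225],
    [[0,0,0],[0.076,0,0],225],
    [[0,0,0],[0.086,0,0],225],
    [[0,0,0],[0.092,0,0],225],
    [[0,0,0],[0.092,0,0],225]
  ]
}}

```text
time: 42.55
position: [0.576, -0.0777, 0.114]
tool_rot: [-2.267, -2.175, -0.0]
ft_force: [-0.1, -0.3, -2.2]
grip_width: 0.252
```

```bash
python3 -c "
from h import *
st();s,p,r=tool();print('line x',.5822+.042*(p[1]-.0772))
t=shot('top');cv2.imwrite('pics/t8.png',cv2.resize(t[175:235,210:340,::-1],None,fx=6,fy=6,interpolation=cv2.INTER_CUBIC))
"
```

```text
t 42.55 p [ 0.576  -0.0777  0.114 ] psi -2.35 zaxis [-0.e+00  1.e-04 -1.e+00] F [-0.1 -0.3 -2.2] w 0.252 q [-0.64  0.36  0.88  1.8  -0.31  1.12  0.3 ]
line x 0.5756951539744545
```

View pics/t8.png

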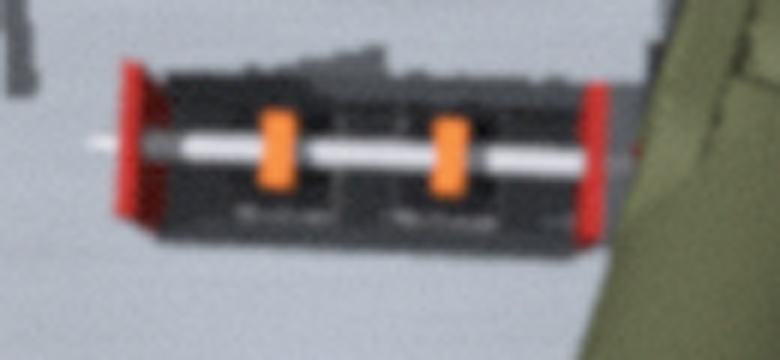

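Emit:
{"fn": "step_arm", "kwargs": {
  "plan": [
    [[0,0,0],[0.003,0,0],225],
    [[0,0,0],[0.006,0,0],225],
    [[0,0,0],[0.009,0,0],225],
    [[0,0,0],[0.011,0,0],225],
    [[0,0,0],[0.013,0,0],225],
    [[0,0,0],[0.014,0,0],225],
    [[0,0,0],[0.015,0,0],225],
    [[0,0,0],[0.015,0,0],225],
    [[0,0,0],[0.015,0,0],225],
    [[0,0,0],[0.015,0,0],225]
  ]
}}

```text
time: 43.85
position: [0.5766, -0.0639, 0.1141]
tool_rot: [2.268, 2.173, -0.001]
ft_force: [-0.3, -3.0, -2.7]
grip_width: 0.245
```

```bash
python3 -c "
from h import *
st();st()"
```

```text
t 43.85 p [ 0.5766 -0.0639  0.1141] psi -2.43 zaxis [ 1.e-04 -6.e-04 -1.e+00] F [-0.3 -3.  -2.7] w 0.245 q [-0.67  0.36  0.87  1.8  -0.3   1.12  0.27]
t 43.85 p [ 0.5766 -0.0639  0.1141] psi -2.43 zaxis [ 1.e-04 -6.e-04 -1.e+00] F [-0.3 -3.  -2.7] w 0.245 q [-0.67  0.36  0.87  1.8  -0.3   1.12  0.27]
```

Emit:
{"fn": "step_arm", "kwargs": {
  "plan": [
    [[0,0,0],[0.0005,0,0],225],
    [[0,0,0],[0.001,0,0],225],
    [[0,0,0],[0.0015,0,0],225],
    [[0,0,0],[0.0015,0,0],225],
    [[0,0,0],[0.0015,0,0],225],
    [[0,0,0],[0.0015,0,0.001],225],
    [[0,0,0],[0.0015,0,0.002],225],
    [[0,0,0],[0.0015,0,0.0025],225],
    [[0,0,0],[0.0015,0,0.0025],225],
    [[0,0,0],[0.0015,0,0.0025],225]
  ]
}}

```text
time: 45.1
position: [0.5769, -0.0639, 0.1123]
tool_rot: [2.267, 2.171, -0.001]
ft_force: [-0.6, -6.3, 0.8]
grip_width: 0.248
```

```bash
python3 -c "
from h import *
st();shot('wrist','w13')"
```

```text
t 45.1 p [ 0.5769 -0.0639  0.1123] psi -2.48 zaxis [ 0.0011 -0.0022 -1.    ] F [-0.6 -6.3  0.8] w 0.248 q [-0.67  0.36  0.87  1.8  -0.3   1.12  0.27]
```

View pics/w13.png

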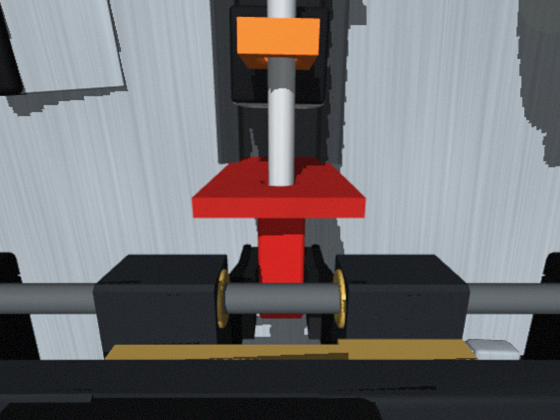

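Emit:
{"fn": "step_arm", "kwargs": {
  "plan": [
    [[0,0,0],[0.001,0,0.0025],225],
    [[0,0,0],[0.001,0,0.0025],190],
    [[0,0,0],[0.001,0,0.0025],150],
    [[0,0,0],[0.001,0,0.0025],110],
    [[0,0,0],[0.001,0,0.0025],110],
    [[0,0,0],[0,0,-0.01],110],
    [[0,0,0],[0,0,-0.03],110],
    [[0,0,0],[0,0,-0.07],110],
    [[0,0,0],[-0.01,0,-0.11],110],
    [[0,0,0],[-0.03,0,-0.15],110]
  ]
}}

```text
time: 46.4
position: [0.5758, -0.0913, 0.2646]
tool_rot: [2.265, 2.176, 0.003]
ft_force: [0.8, 1.2, 0.3]
grip_width: 0.567
```

Emit:
{"fn": "step_arm", "kwargs": {
  "plan": [
    [[0,0,0],[-0.03,0,-0.01],110],
    [[0,0,0],[-0.07,0,-0.01],110],
    [[0,0,0],[-0.11,0,-0.01],110],
    [[0,0,0],[-0.15,0,-0.01],110],
    [[0,0,0],[-0.19,0,-0.01],110],
    [[0,0,0],[-0.22,0,-0.01],110],
    [[0,0,0],[-0.24,0,-0.01],110],
    [[0,0,0],[-0.25,0,-0.01],110],
    [[0,0,0],[-0.25,0,-0.01],110],
    [[0,0,0],[-0.25,0,-0.01],110]
  ]
}}

```text
time: 47.65
position: [0.5655, -0.3403, 0.2719]
tool_rot: [-2.266, -2.176, -0.002]
ft_force: [0.2, 0.2, -0.0]
grip_width: 0.57
```

```bash
python3 -c "
from h import *
st();tins()
im=shot('side');cv2.imwrite('pics/s9.png',cv2.resize(im[140:290,150:350,::-1],None,fx=4,fy=4,interpolation=cv2.INTER_CUBIC))
t=shot('top');cv2.imwrite('pics/t9.png',cv2.resize(t[100:310,130:450,::-1],None,fx=2.5,fy=2.5,interpolation=cv2.INTER_CUBIC))
"
```

```text
t 47.65 p [ 0.5655 -0.3403  0.2719] psi -2.32 zaxis [ 6.e-04  8.e-04 -1.e+00] F [ 0.2  0.2 -0. ] w 0.57 q [-0.18  0.46  0.97  1.4  -0.37  1.48  0.73]
tin px [256. 200.] top fit [ 0.5828  0.1153 -0.002 ] -0.1 0.22 both (array([ 0.5838,  0.1155, -0.0049]), np.float64(-0.3), np.float64(0.88))
tin px [285. 201.] top fit [0.5809 0.0402 3.0416] 174.3 0.25 both (array([0.5811, 0.0415, 3.0747]), np.float64(176.2), np.float64(2.03))
tin px [165. 249.] top fit [ 0.456   0.3551 -0.1177] -6.7 0.14 both (array([ 0.4563,  0.3551, -0.0863]), np.float64(-4.9), np.float64(0.41))
tin px [153. 285.] top fit [ 0.3599  0.3865 -0.0957] -5.5 0.06 both (array([ 0.3601,  0.3866, -0.1138]), np.float64(-6.5), np.float64(0.35))
```

View pics/s9.png

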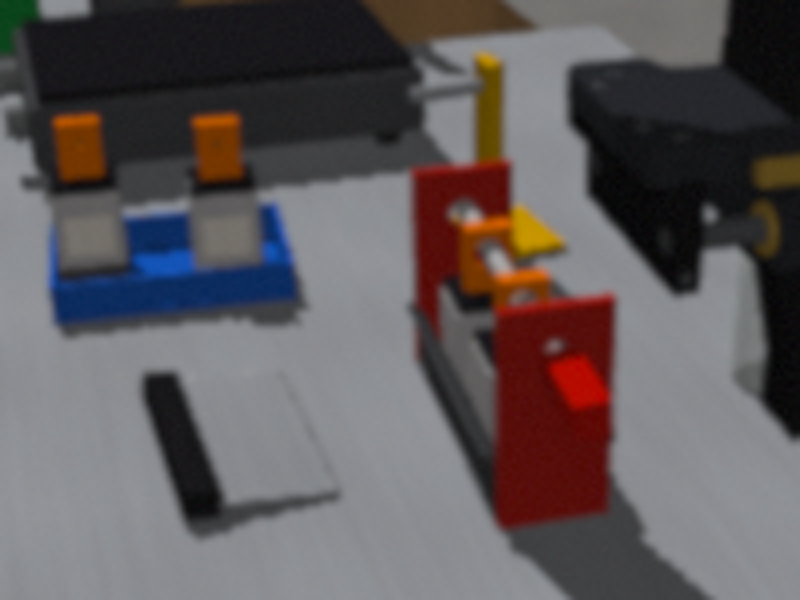

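View pics/t9.png

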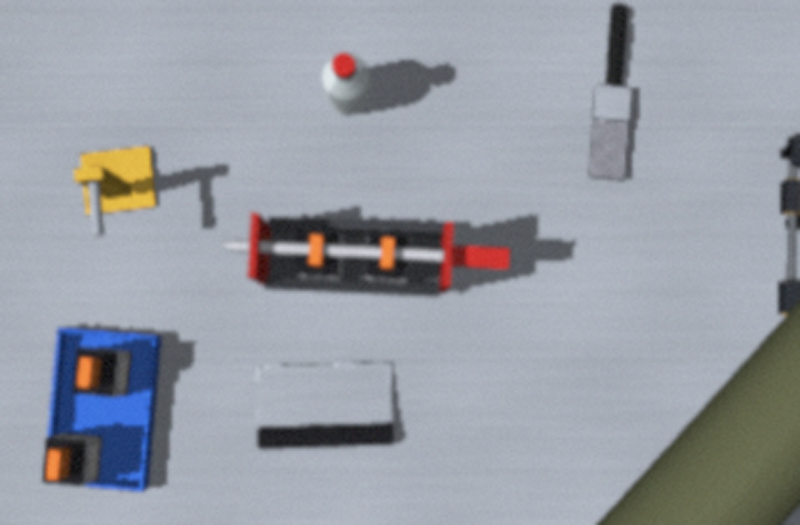

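```bash
python3 -c "
from h import *
from scipy.optimize import minimize
im=shot('side');cv2.imwrite('pics/s10.png',cv2.resize(im[160:225,155:230,::-1],None,fx=10,fy=9,interpolation=cv2.INTER_CUBIC))
t=shot('top');cv2.imwrite('pics/t10.png',cv2.resize(t[220:310,135:215,::-1],None,fx=8,fy=6.6,interpolation=cv2.INTER_CUBIC))
ct,cs=cam('top'),cam('side')
mt,ms=hsvm(t,'orange'),hsvm(im,'orange')
T=[x for x in comps(mt,20) if x[2][0]<200];S=[x for x in comps(ms,20) if x[2][0]<235]
for x in T: print('T',x[1],x[2])
for x in S: print('S',x[1],x[2])
# triangulate centroids
def ray(c,uv):
    a=unproj(c,uv,0.)[0];b=unproj(c,uv,.2)[0];return a,(b-a)/np.linalg.norm(b-a)
for i in T:
  for j in S:
    a,u=ray(ct,i[2]);b,v=ray(cs,j[2]);M=np.c_[u,-v];k=np.linalg.lstsq(M,b-a,rcond=None)[0];P,Q=a+u*k[0],b+v*k[1]
    print(i[2].round(0),j[2].round(0),((P+Q)/2).round(4),'gap',np.linalg.norm(P-Q).round(4))
"
```

```text
T [160 242  10  14 117] [164.68376068 248.45299145]
T [148 279  10  13 116] [152.51724138 285.02586207]
S [ 192   70   88   80 5371] [234.23347608 107.20052132]
S [  36  126   39   37 1118] [ 55.03220036 143.89624329]
S [163 168  14  17 208] [169.43269231 175.90865385]
S [197 168  14  17 204] [204.01960784 175.82843137]
S [  5 176   9  24 135] [  8.78518519 188.63703704]
[165. 248.] [234. 107.] [0.4987 0.2927 0.3098] gap 0.0837
[165. 248.] [ 55. 144.] [0.2879 0.273  0.2719] gap 0.3482
[165. 248.] [169. 176.] [0.4083 0.3541 0.1115] gap 0.095
[165. 248.] [204. 176.] [0.4564 0.3537 0.1022] gap 0.0016
[165. 248.] [  9. 189.] [0.2404 0.2436 0.215 ] gap 0.4622
[153. 285.] [234. 107.] [0.4592 0.3035 0.319 ] gap 0.1671
[153. 285.] [ 55. 144.] [0.2387 0.321  0.2452] gap 0.2715
[153. 285.] [169. 176.] [0.3611 0.3851 0.1019] gap 0.0019
[153. 285.] [204. 176.] [0.4098 0.374  0.1041] gap 0.1003
[153. 285.] [  9. 189.] [0.182  0.3041 0.1718] gap 0.3885
```

View pics/s10.png

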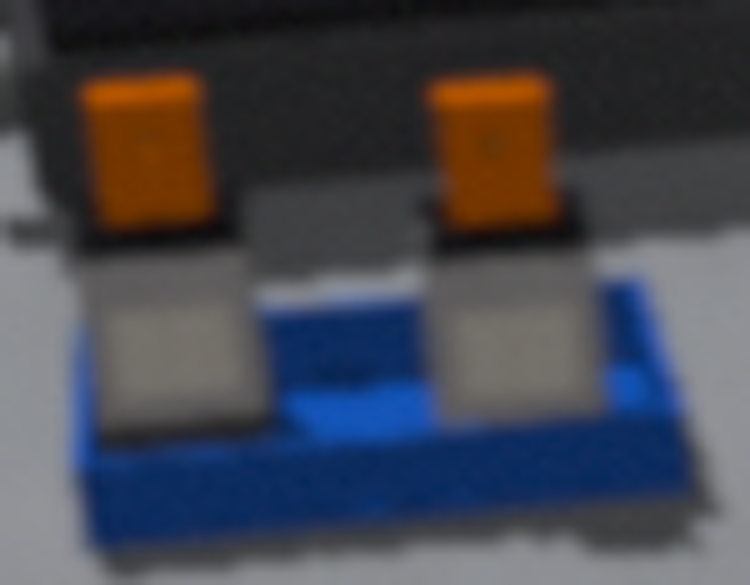

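View pics/t10.png

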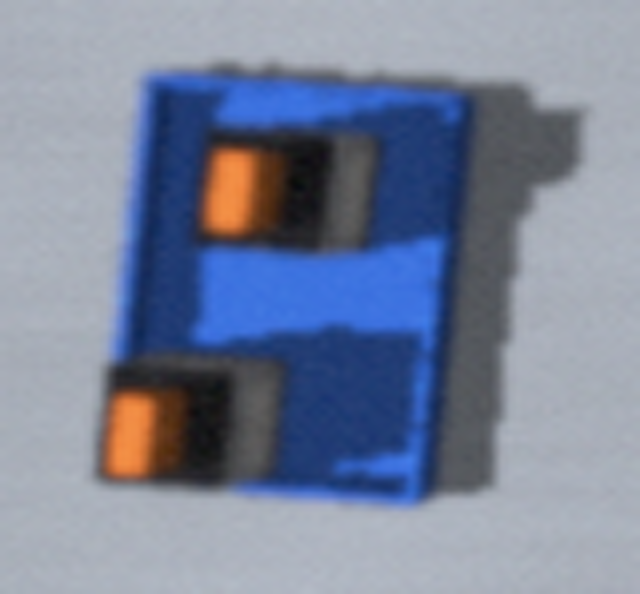

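```bash
python3 -c "
from h import *
for n,(x0,y0,w,h,sx) in dict(side=(155,160,75,65,10),top=(135,220,80,80,8)).items():
    im=shot(n);c=cam(n);o=cv2.resize(im[y0:y0+h,x0:x0+w],None,fx=sx,fy=sx,interpolation=cv2.INTER_CUBIC)
    for p in([.3601,.3866,-.1],[.4563,.3551,-.1]):
        for b in (box(-.015,.015,-.006,.006,.075,.117),box(-.025,.025,-.023,.023,0,.075)):
            u=(proj(c,place(b,p,.005))-[x0,y0]+.5)*sx
            cv2.polylines(o,[cv2.convexHull(np.round(u).astype(np.int32))],True,(0,255,0),1)
    cv2.imwrite(f'pics/ov_{n}.png',o[:,:,::-1])
"
```

```text
(no output)
```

View pics/ov_side.png

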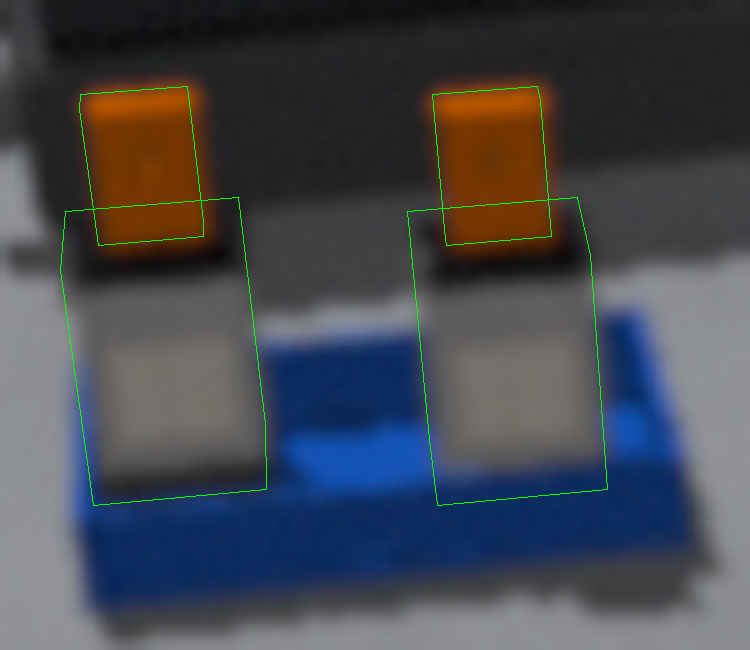

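View pics/ov_top.png

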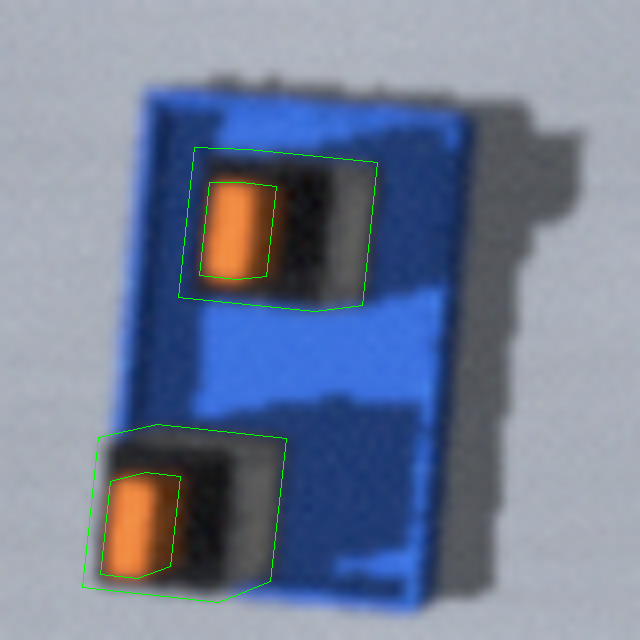

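```bash
python3 -c "
from h import *
t=shot('top');c=cam('top');r=hsvm(t,'red')
cv2.imwrite('pics/t11.png',cv2.resize(t[180:230,210:345,::-1],None,fx=5.9,fy=5.9,interpolation=cv2.INTER_CUBIC))
for l in['rod','squeeze','brush','scraper']:
    for d in ctrl.cut_out('top',l)[:1]:
        ys,xs=np.nonzero(d['pixels']);print(l,d['score'],d['rect'],xs.mean().round(1),ys.mean().round(1))
# predicted grip seam: near cheek outer face
print(proj(c,place(np.array([[0,-.103,.107],[0,-.163,.107],[0,.133,.107]]),[.5822,.0772,-.042])))
"
```

```text
rod 0.88 [220.5, 197.9, 113.3, 8.7] 290.5 201.3
squeeze 0.97 [257.8, 124.9, 19.4, 18.8] 268.6 133.5
brush 0.82 [365.5, 99.8, 16.3, 70.9] 374.1 142.5
scraper 0.78 [233.0, 241.2, 52.5, 37.1] 259.5 261.4
[[310.0657668  201.39344905]
 [333.17397995 202.33080742]
 [219.4305938  197.75221391]]
```

View pics/t11.png

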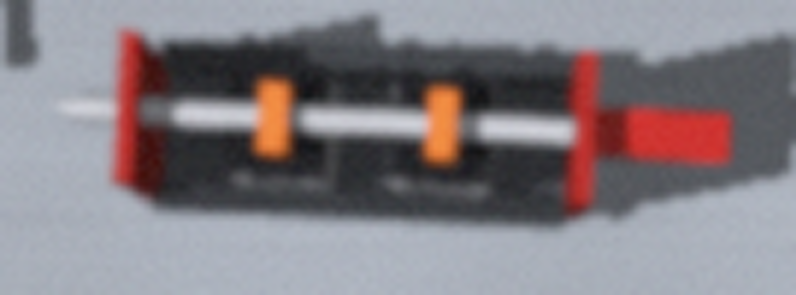

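Emit:
{"fn": "step_arm", "kwargs": {
  "plan": [
    [[0,0,0],[0.03,0,0],255],
    [[0,0,0],[0.06,0,0.01],255],
    [[0,0,0],[0.09,0,0.03],255],
    [[0,0,0],[0.12,0,0.05],255],
    [[0,0,0],[0.15,0,0.06],255],
    [[0,0,0],[0.18,0,0.07],255],
    [[0,0,0],[0.19,0,0.07],255],
    [[0,0,0],[0.19,0,0.07],255],
    [[0,0,0],[0.19,0,0.07],255],
    [[0,0,0],[0.19,0,0.07],255]
  ]
}}

```text
time: 49.55
position: [0.5728, -0.1534, 0.202]
tool_rot: [2.269, 2.171, 0.0]
ft_force: [0.2, -0.1, 0.6]
grip_width: 0.002
```

```bash
python3 -c "
from h import *
st();im=shot('wrist');cv2.imwrite('pics/w14.png',cv2.resize(im[60:240,180:380,::-1],None,fx=4,fy=3.3,interpolation=cv2.INTER_CUBIC))
delta([.5753,-.115,.2],-2.4)"
```

```text
t 49.55 p [ 0.5728 -0.1534  0.202 ] psi -2.54 zaxis [ 7.e-04 -6.e-04 -1.e+00] F [ 0.2 -0.1  0.6] w 0.002 q [-0.58  0.31  0.97  1.68 -0.27  1.29  0.39]
turn [0.0005, 0.0004, -0.002] shift [0.0382, 0.0009, 0.0019]
```

View pics/w14.png

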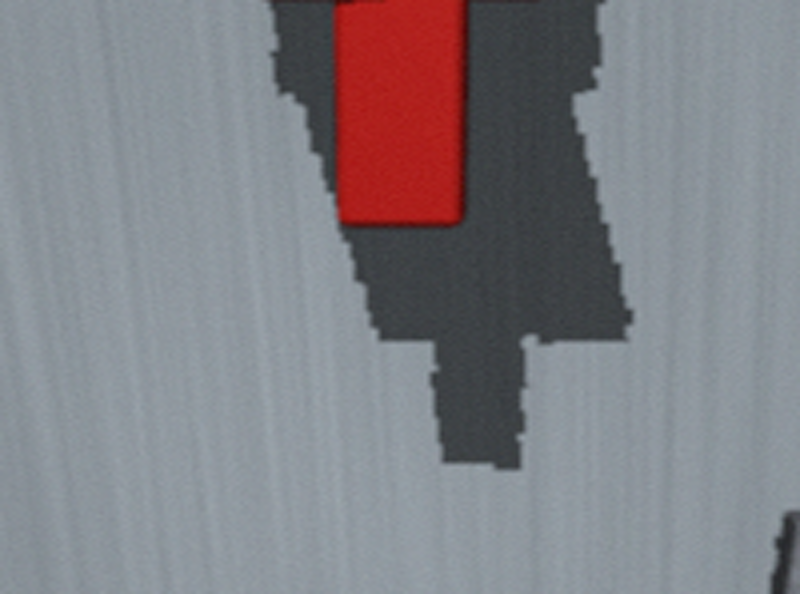

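```bash
python3 -c "
from h import *
im=shot('wrist');cv2.imwrite('pics/w15.png',cv2.resize(im[0:140,200:360,::-1],None,fx=5,fy=4.2,interpolation=cv2.INTER_CUBIC))
"
```

```text
(no output)
```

View pics/w15.png

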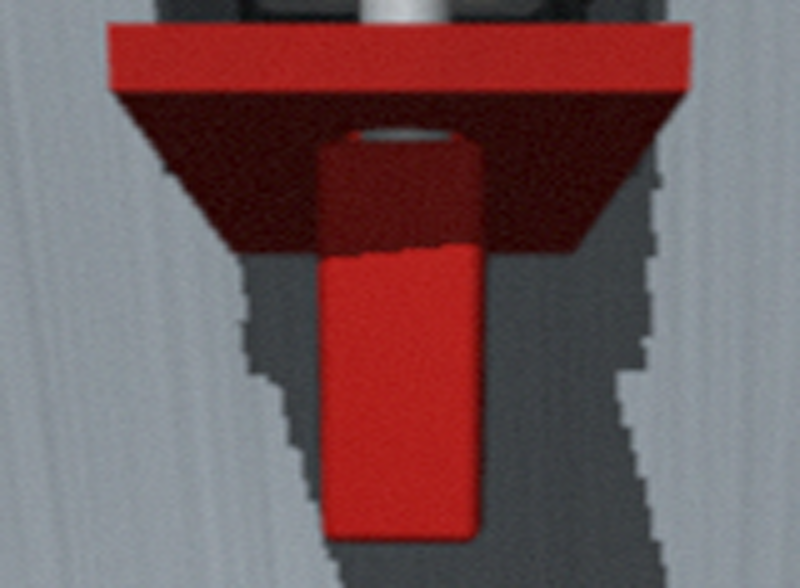

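Emit:
{"fn": "step_arm", "kwargs": {
  "plan": [
    [[0,0,0],[0.015,0.001,0.01],255],
    [[0,0,0],[0.03,0.001,0.03],255],
    [[0,0,0],[0.03,0.001,0.055],255],
    [[0,0,0],[0.03,0.001,0.075],255],
    [[0,0,0],[0.03,0.001,0.088],255],
    [[0,0,0],[0.03,0.001,0.09],255],
    [[0,0,0],[0.032,0.001,0.09],255],
    [[0,0,0],[0.036,0.001,0.09],255],
    [[0,0,0],[0.04,0.001,0.09],255],
    [[0,0,0],[0.04,0.001,0.09],255]
  ]
}}

```text
time: 50.9
position: [0.5759, -0.111, 0.1118]
tool_rot: [2.266, 2.175, 0.001]
ft_force: [-0.1, -0.4, 0.5]
grip_width: 0.008
```

```bash
python3 -c "
from h import *
st();im=shot('wrist','w16')"
```

```text
t 50.9 p [ 0.5759 -0.111   0.1118] psi -2.35 zaxis [ 5.e-04  5.e-04 -1.e+00] F [-0.1 -0.4  0.5] w 0.008 q [-0.6   0.39  0.91  1.79 -0.34  1.13  0.38]
```

View pics/w16.png

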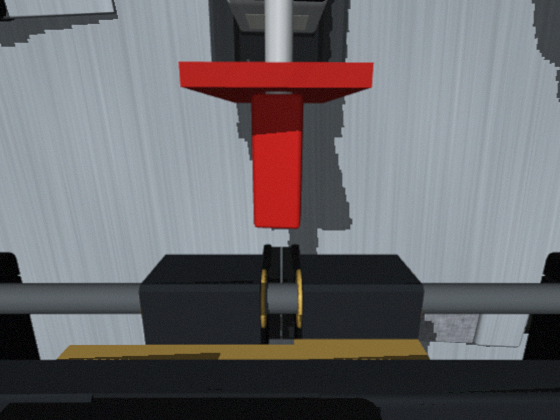

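Emit:
{"fn": "step_arm", "kwargs": {
  "plan": [
    [[0,0,0],[0.003,0,0],255],
    [[0,0,0],[0.006,0,0],255],
    [[0,0,0],[0.008,0,0],255],
    [[0,0,0],[0.01,0,0],255],
    [[0,0,0],[0.012,0,0],255],
    [[0,0,0],[0.013,0,0],255],
    [[0,0,0],[0.014,0,0],255],
    [[0,0,0],[0.014,0,0],255],
    [[0,0,0],[0.014,0,0],255],
    [[0,0,0],[0.014,0,0],255]
  ]
}}

```text
time: 52.2
position: [0.5762, -0.0978, 0.1116]
tool_rot: [2.268, 2.174, 0.0]
ft_force: [0.4, 1.1, 0.4]
grip_width: 0.005
```

Emit:
{"fn": "step_arm", "kwargs": {
  "plan": [
    [[0,0,0],[0.0005,0,0],255],
    [[0,0,0],[0.001,0,0],255],
    [[0,0,0],[0.0015,0,0],255],
    [[0,0,0],[0.002,0,0],255],
    [[0,0,0],[0.0025,0,0],255],
    [[0,0,0],[0.003,0,0],255],
    [[0,0,0],[0.0035,0,0],255],
    [[0,0,0],[0.004,0,0],255],
    [[0,0,0],[0.004,0,0],255],
    [[0,0,0],[0.004,0,0],255]
  ]
}}

```text
time: 53.45
position: [0.5763, -0.0973, 0.1121]
tool_rot: [2.267, 2.169, -0.003]
ft_force: [-0.3, -7.3, 2.2]
grip_width: 0.003
```

```bash
python3 -c "
from h import *
st();im=shot('wrist');cv2.imwrite('pics/w17.png',cv2.resize(im[40:260,200:360,::-1],None,fx=5,fy=2.7,interpolation=cv2.INTER_CUBIC))"
```

```text
t 53.45 p [ 0.5763 -0.0973  0.1121] psi -2.54 zaxis [ 0.001  -0.0042 -1.    ] F [-0.3 -7.3  2.2] w 0.003 q [-0.63  0.38  0.91  1.8  -0.33  1.13  0.34]
```

View pics/w17.png

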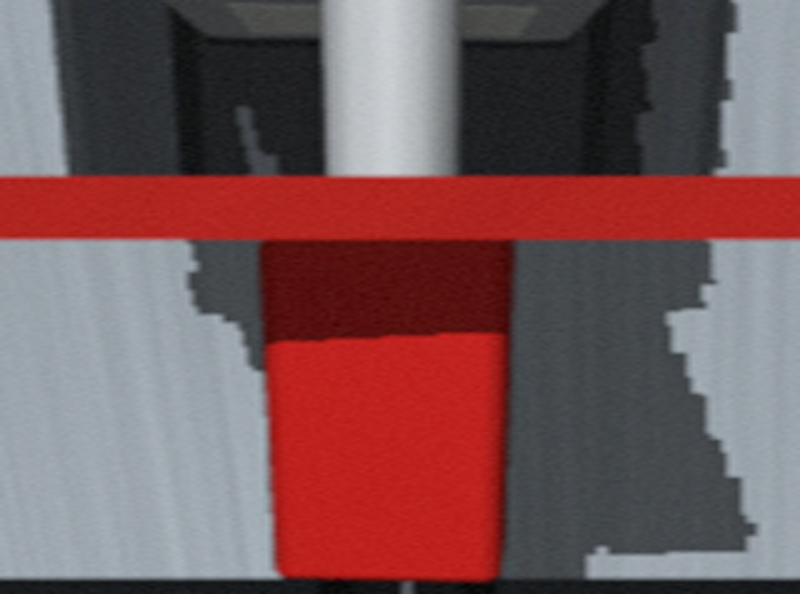

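Emit:
{"fn": "step_arm", "kwargs": {
  "plan": [
    [[0,0,0],[-0.004,0,0],255],
    [[0,0,0],[-0.01,0,0],255],
    [[0,0,0],[-0.02,0,0],255],
    [[0,0,0],[-0.03,0,0],255],
    [[0,0,0],[-0.04,0,-0.02],255],
    [[0,0,0],[-0.045,0,-0.05],255],
    [[0,0,0],[-0.055,0,-0.09],255],
    [[0,0,0],[-0.055,0,-0.09],255],
    [[0,0,0],[-0.055,0,-0.09],255],
    [[0,0,0],[-0.055,0,-0.09],255]
  ]
}}

```text
time: 54.75
position: [0.5735, -0.1482, 0.2008]
tool_rot: [-2.266, -2.174, 0.001]
ft_force: [0.9, -0.4, 0.0]
grip_width: 0.005
```

```bash
python3 -c "
from h import *
st();im=shot('wrist');cv2.imwrite('pics/w18.png',cv2.resize(im[0:140,200:360,::-1],None,fx=5,fy=4.2,interpolation=cv2.INTER_CUBIC))
tins();t=shot('top','t12');shot('side','s12')"
```

```text
t 54.75 p [ 0.5735 -0.1482  0.2008] psi -2.38 zaxis [-1.5e-03  5.0e-04 -1.0e+00] F [ 0.9 -0.4  0. ] w 0.005 q [-0.59  0.32  0.96  1.68 -0.27  1.29  0.39]
tin px [256. 200.] top fit [0.5842 0.1154 3.0594] 175.3 0.22 both (array([0.5839, 0.1154, 3.0862]), np.float64(176.8), np.float64(0.96))
tin px [285. 201.] top fit [ 0.581   0.04   -0.0154] -0.9 0.25 both (array([ 0.5811,  0.0413, -0.0825]), np.float64(-4.7), np.float64(2.07))
tin px [165. 249.] top fit [0.4556 0.3548 3.0384] 174.1 0.14 both (array([0.4565, 0.3549, 3.0957]), np.float64(177.4), np.float64(0.41))
tin px [153. 285.] top fit [0.3601 0.3862 3.0564] 175.1 0.07 both (array([0.3603, 0.3865, 3.0204]), np.float64(173.1), np.float64(0.36))
```

View pics/w18.png

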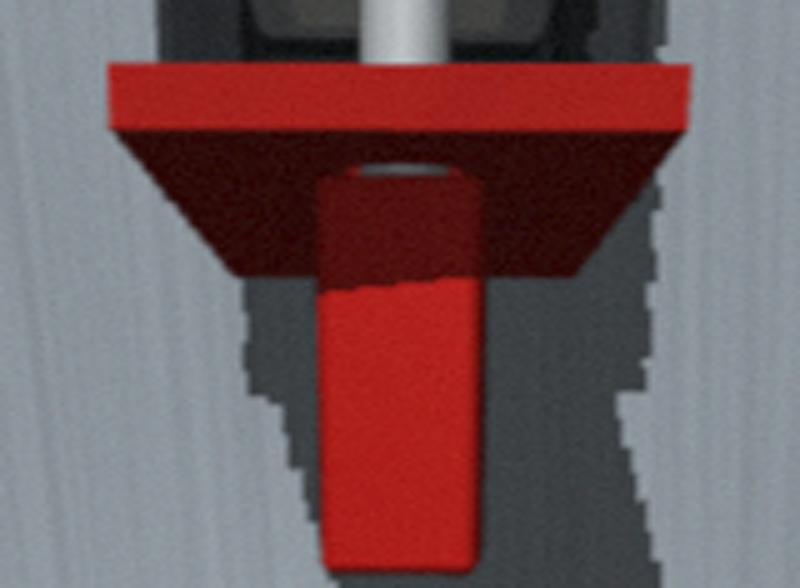

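View pics/t12.png

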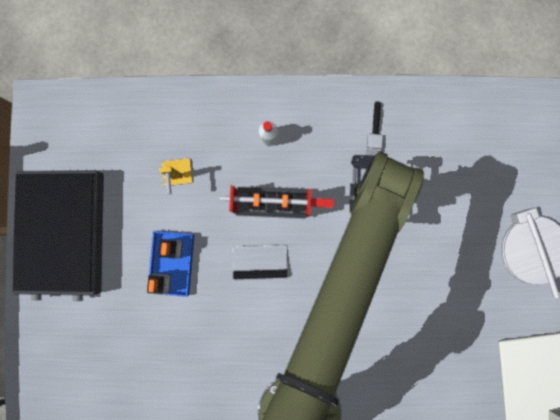

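View pics/s12.png

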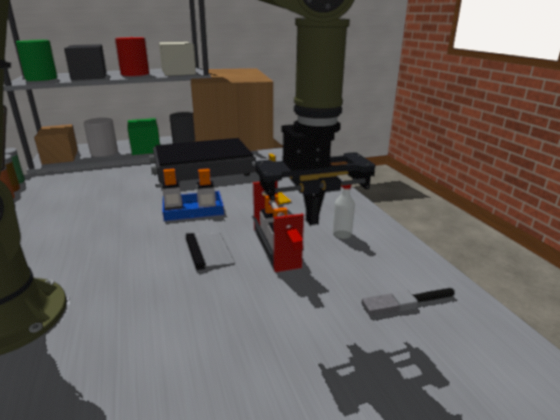

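```bash
python3 -c "
from bench import ctrl
print(ctrl.close_job())"
```

```text
the job is handed in; nothing more can be done
None
```

I handed the job in at about 55 s: four canisters were present and all are placed, with the lock rod in.

- **Sorting:** I told the eye sizes apart in the camera pictures and did not try any canister on the gauge pin. Two had 8 mm eyes and went into the blue tray. Two had 20 mm eyes and stand in the rack with their eyes in line.
- **Lock rod:** it runs through the near cheek, both eyes and out of the far cheek. After I let go, a close look suggested a gap of about 1 mm between grip and cheek. I pushed the grip in again until it stopped, at about 7 N, then backed off.
- **Knocked canister:** one tray canister was knocked about 3 cm while the robot was away. It now stands in a corner of the tray, against a wall. Its height and outline match the other tray canister, so I judged it upright on the tray floor and left it there.
- **Last checks:** the top and side views show all four canisters upright. The squeeze bottle, brush and scraper are where they were, and the arm touches nothing.
- **What did not fully agree:** after that last push a thin sliver of the hole still shows above the grip. I put that down to the rod sagging about 3 mm in its 18 mm hole. The top view also put the rod about one pixel (roughly 2.5 mm) short of the predicted flush position before the last push, and I did not repeat that measurement afterwards. I relied on the force stop for the grip being up against the cheek.

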